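# Wind the lamp dock until it lets go, then move the lamp to the coaster

## Task

First get the toy car off the steel coaster so that it stands on its wheels on the table. Then wind the lamp dock's crank clockwise until the resistance suddenly drops away and the orange catches let go of the lamp, stopping within one turn of that, and lift the lamp off by its handle, keep it upright and set it down gently with its whole foot on the coaster, and let go. Leave the bowl, jar and bookend where they are.

Things in the scene. Friction and masses are not known exactly. Their poses are not given: they have to be found in the camera images.
- dock: Winding dock for the lamp, fixed to the table: grey flat box, 120 mm along its x, 255 mm along its y (from y = -115 to +140 mm), 35 mm high. Origin under it, at table height; z up. A dark steel tower (radius 29 mm, top 94 mm above the table) with the crank stands at its y = -75 mm; the lamp's seat, a flat round place, is at y = +70 mm. An orange arrow shows the winding sense.
- crank_axis (a point): Point on the crank's vertical axis, 100 mm above the table (above the dock's tower, at y = -75 mm of the dock).
- crank_cup (a point): Finger cup of the crank: open-topped black round cup at the end of the crank arm, its centre 65 mm from the crank's axis. Inside 50 mm wide, outside 56 to 60 mm. This point is the centre of the cup's inner floor, 101 mm above the table; the rim is 23 mm higher, 124 mm above the table. One can put closed fingers into the cup from above and carry it round in a circle without gripping.
- crank (a joint): Crank angle in rad, growing as it is wound clockwise seen from above. It starts between 0 and 3.5 rad and takes about 0.34 N m (about 5 N at the cup) until it lets go at about 9.5 rad (about 1 to 1.5 turns from the start); then it turns almost freely. Over-wound at 15.8 rad. It stays where it is left.
- latch (a joint): Travel in m of the two orange catches that hold the lamp's foot on opposite sides of the seat (along the dock's x): 0 to 0.003 while they hold the foot, jumping outwards to 0.014 when the winding lets go. They do not come back.
- lamp_seat (a point): Centre of the lamp's seat on the dock, on its flat top 35 mm above the table.
- lamp: Green and clear lamp, 0.3 to 0.6 kg, loose but held by the catches at first. Round foot 76 mm across and 8 mm thick, clear body 64 mm across, cap 68 mm across with its top at 112 mm, steel carrying handle above. Origin at the centre of the foot's underside, z up; the handle bar runs along its y.
- lamp_handle (a point): Middle of the lamp's handle bar, 150 mm above the lamp's underside. The bar is 12 mm thick and runs 68 mm along the lamp's y, with 32 mm of free space below it; take it from above with the fingers closing along the lamp's x.
- coaster: Flat stainless steel disc, 120 mm across, 6 mm thick, lying loose on the table. Origin at the centre of its underside.
- toy_car: Yellow plastic toy car, 70 mm long (its x), 34 mm wide, 33 mm high, 50 g, standing on the coaster at first. Origin at the centre of its underside, z up. Its wheels do not roll; it slides when pushed.
- bowl: Blue stoneware bowl, 130 mm across, 60 mm high, origin under its centre. To be left alone.
- jar: Empty glass jar with an aluminium twist cap, 74 mm across, 103 mm high, origin under its centre. To be left alone.
- bookend: Solid oak bookend, L-shaped, 90 x 100 mm foot, 128 mm high, origin under the foot's centre. To be left alone.
Not all that is in view belongs to the job. Several things have the shape of the coaster; the one meant has the colours described above.

How it is judged:
By the outcome, as a careful person would: the job done as asked, in the order asked, and still so for the second after the job is handed in, with the robot touching nothing.
It also fails if it takes over 72 s, if anything falls off the work surface, if the arm or the gripper's body presses on something with over 40 N, if the wrist force passes 120 N, or if a joint passes its speed limit or range.

## Robot

A 6-joint arm with a two-finger parallel gripper is mounted at the origin on the work surface. World frame = base frame: x ahead of the robot, y to its left, z up, the work surface at z = 0. Lengths are in mm, angles in rad, forces in N, time in s.
With the tool pointing down it reaches from about 325 to 775 mm from the base axis. Payload 5.5 kg.
Tool frame: the origin (TCP) lies between the finger pads; the fingertips stand finger_overhang ahead of it and the grasp point (between the pads) lies 11 mm behind it (finger_overhang is the distance from the TCP to the fingertips, in mm); z points along the fingers, y is the direction in which the jaws open and shut (so a half turn about z gives the same grasp; the last joint's range is limited). The gripper opens to 85 mm and grips with 20 to 120 N. Pads are 22 mm wide; open, the fingers measure 114 mm over their backs; the gripper's body (76 mm by 85 mm) begins 54 mm behind the grasp point. The pads swing forward as they close: fully open they stand 13 mm farther back than shut.
Start: joints at [1.122, 0.091, 1.231, -0, 1.82, -0.057], TCP at [229.117, 554.547, 239.275] pointing down, gripper open.
Joint ranges: [-2.87, 2.87], [-0.86, 2.18], [0.17, 2.46], [-1.51, 4.65], [0.06, 2.69], [-2.65, 2.65]. Speed limits (rad/s): [2.57, 2.57, 3.01, 3.14, 3.14, 3.14].

## Interface

Orientations are given as a 3x3 rotation matrix whose columns are the frame's x, y, z axes.
In Python, from plant import * gives the robot as it stands.
- The arm moves only by the tool arm_command, never from a script. Its argument "series" is one flat list of numbers, 7 for each row, row after row: the shift along the tool's x, y, z in mm, then the turn, a rotation vector about the tool's x, y, z in degrees, then the opening, from 0 (shut) to 1 (fully open). In form: [x, y, z, wx, wy, wz, claw, x, y, z, wx, wy, wz, claw, ...]. A call has 1 to 10 rows; each row shifts and turns the pose as measured when the row begins, along the tool's axes as they then stand; what a row does not reach is not made up. A row lasts 1/12 s, in which the tool goes at most 41.7 mm and 7.16 degrees, less where a joint would pass 70% of its speed; a pose out of reach is approached as far as the arm can. A call is refused whole if a number of a shift passes 41.7 or a number of a turn 7.16, either way. A call with a gripper value outside its range is refused whole. The fingers move at their own pace and stop on an object; "force" is the grip in N (left out, the last holds). Time passes only in rows, so rows that do not move let the fingers close. It gives the time, the measured TCP pose, the force and the opening at its end, in the units of the state.
- sense(): the state, without advancing time (a new reading comes with each control period).
- grab_frame(name): name is "side" or "top"; returns a dict with "color" (400x640x3 uint8, red, green, blue), "fx", "fy", "cx", "cy" (pixels), "world_from_camera" (4x4, takes a point from camera to world coordinates). Camera axes: x right, y up, looking along -z (the intrinsics and any distortion apply to the point x, -y, -z); pixel columns grow to the right and rows downward; lengths in mm; the calibration is good to about 2 mm. A picture is of the moment at which its call begins. There is no depth.
- job_done(): hands the job in, once; it reports no verdict.
Trained networks look in a picture, given as the dict that the camera call returned (one of the last four; its "shot" number tells which), for a name from the list of things; names that differ only in an ending like _2 or _b are one class to them, and where a whole thing is asked for, a point or a joint stands for the part that bears it (a point fixed in the world has none). Each returns a list of dicts, best first, with "confidence" (0 to 1); they miss things now and then, are a little off and sometimes report something else, mostly with a low value. They report only what shows in the picture. A call takes as long as a camera call. They do not tell look-alikes from the thing itself.
- search_frame(target, picture): "extent" ([centre column, centre row, width, height] in pixels, round what is visible of it).
The state is a dict: "time": time; "joint_pos": joint angles; "qd": joint speeds; "tau": joint torques, N m; "position": TCP position; "ee_rot": TCP orientation; "contact_force": force on the tool from outside, world axes, zero at the start; "moment": the same for the moment, N m; "gripper_width": finger opening in mm.
Only numpy, scipy, OpenCV 4.12 (cv2) and the standard library are available. Lean on these libraries where they do the work, as an engineer would, in place of code of your own. Each camera call takes 0.05 s, during which the arm holds its last target.

## Working session

There is one attempt and no reset: what is moved stays moved. The work goes in short steps, Python scripts to look and compute and a tool call to move; the robot and the scene stay as the last step left them, time stands still between calls to the robot, and variables do not carry over. Pictures are saved under pics/ and viewed, and the job is handed in when it is done.

Besides the shell and the picture viewer there is one more tool, called after "Request:" as name(argument=value, ...) on one line, values as JSON. arm_command: Moves the arm, as the interface text tells. Its arguments: {"type":"object","properties":{"series":{"type":"array","items":{"type":"number"}},"force":{"type":"number"}},"required":["series"]}

```bash
ls; mkdir -p pics; python3 - <<'E'
from plant import *
import cv2, json
s=sense(); print({k:(v if not hasattr(v,'tolist') else v.tolist()) for k,v in s.items()})
for n in ["side","top"]:
    f=grab_frame(n); cv2.imwrite(f"pics/{n}0.png",f["color"][:,:,::-1])
    print(n,[k for k in f],f["fx"],f["fy"],f["cx"],f["cy"],f["world_from_camera"])
    for t in ["dock","crank_cup","lamp","lamp_handle","coaster","toy_car","bowl","jar","bookend"]:
        print(t,[(d["extent"],round(d["confidence"],2)) for d in search_frame(t,f)])
E
```

```text
pics
{'time': 0.0, 'joint_pos': [1.1223459883672364, 0.09186116863773278, 1.2319143613018755, -1.3516823265124887e-05, 1.8197548791162952, -0.056691290796951115], 'qd': [0.0003535139717003963, -0.0001529812086085083, 1.2578305365805735e-05, 8.870573523791407e-05, 0.00012153386479962162, -0.0009101942087747061], 'tau': [0.0002310501895408379, -45.87079882621765, -41.804258823394775, -0.00030834265999146737, 0.010688196925912052, 7.26537230377744e-07], 'position': [228.976552029209, 554.3077625396585, 238.13336505267839], 'ee_rot': [[-0.9242375528846447, 0.3818170500117233, -0.0008283466354410856], [0.3818179363061381, 0.9242358977067636, -0.0017518290711703182], [9.670948814022504e-05, -0.0019353838167008978, -0.9999981224666161]], 'contact_force': [-0.17634566074920283, -0.3188074859714514, 0.45770361408376575], 'moment': [-0.0215340764390477, 0.0230057334502732, -0.05001420958035837], 'gripper_width': 85.64467740061839}
side ['color', 'fx', 'fy', 'cx', 'cy', 'world_from_camera', 'shot'] 488.614877541863 488.614877541863 312.7514187785383 205.87589555571807 [[ 9.50164769e-01  2.38632
[... 1106 characters left out ...]
30e-03 -8.15988120e+01]
 [ 4.22309988e-04  7.98369212e-02  9.96807849e-01  1.35858519e+03]
 [ 0.00000000e+00  0.00000000e+00  0.00000000e+00  1.00000000e+00]]
dock [([259.2, 231.8, 104.1, 44.3], 0.92)]
crank_cup [([292.6, 229.6, 41.7, 19.2], 0.87)]
lamp [([223.4, 228.1, 32.6, 24.9], 0.58), ([292.8, 232.4, 42.8, 23.0], 0.53)]
lamp_handle [([227.1, 227.7, 36.6, 21.3], 0.69)]
coaster [([385.3, 235.7, 43.2, 35.3], 0.9), ([376.2, 285.4, 43.5, 43.7], 0.79), ([428.9, 281.0, 39.5, 39.7], 0.59), ([327.4, 237.9, 39.9, 41.5], 0.57)]
toy_car [([383.1, 231.4, 24.7, 18.6], 0.83)]
bowl [([274.8, 145.4, 44.6, 39.6], 0.94)]
jar [([210.0, 153.5, 26.2, 28.0], 0.56)]
bookend [([375.4, 153.1, 39.2, 35.3], 0.86)]
```

View pics/side0.png

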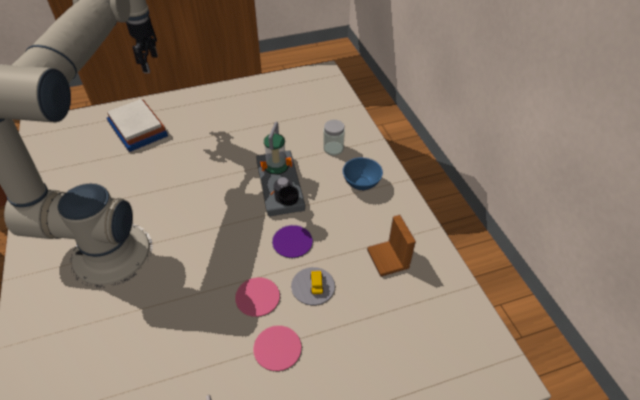

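View pics/top0.png

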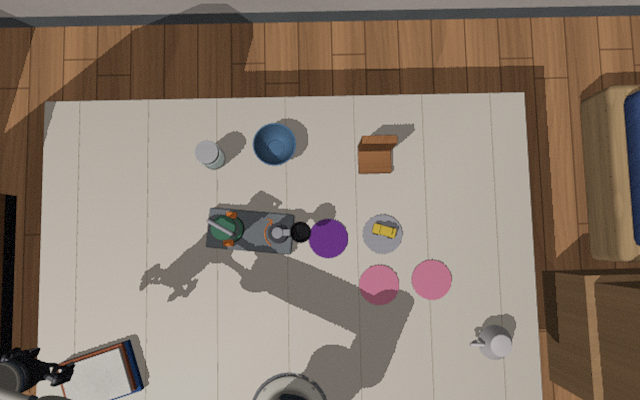

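```bash
python3 - <<'E'
import cv2
a=cv2.imread('pics/top0.png')[180:320,180:460]; cv2.imwrite('pics/top0c.png',cv2.resize(a,(800,400),interpolation=cv2.INTER_CUBIC))
a=cv2.imread('pics/side0.png')[120:380,220:440]; cv2.imwrite('pics/side0c.png',cv2.resize(a,(507,600),interpolation=cv2.INTER_CUBIC))
E
```

```text
(no output)
```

View pics/top0c.png

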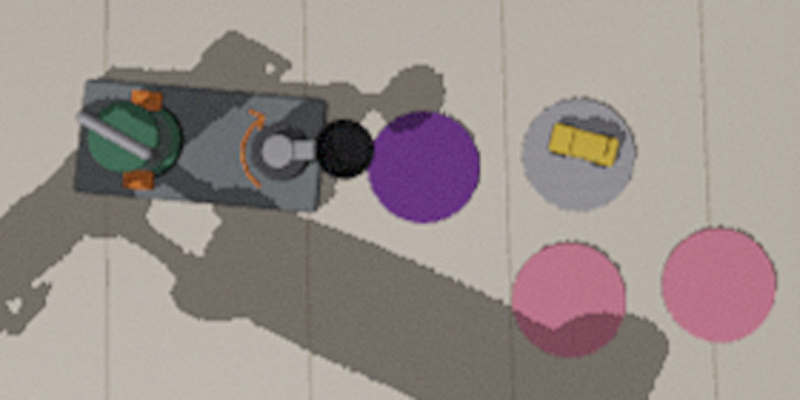

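View pics/side0c.png

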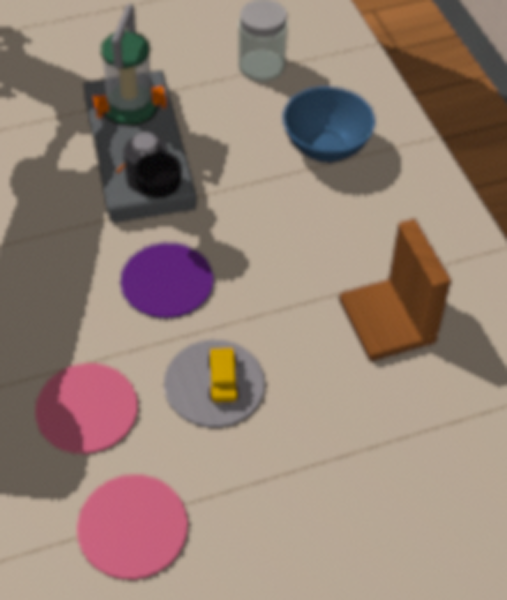

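Candidates for the steel coaster in the top view are: grey disc (382,234) with the yellow car, purple (328,238), pink (379,285) and pink (431,280). The crop shows that the grey metallic one carrying the car is the one meant.

```bash
cat > h.py <<'E'
import numpy as np, cv2, pickle
from scipy.optimize import least_squares
def ray(f,u,v):
    d=np.array([(u-f["cx"])/f["fx"],-(v-f["cy"])/f["fy"],-1.0])
    T=np.array(f["world_from_camera"]); return T[:3,3],T[:3,:3]@d
def onplane(f,u,v,z):
    o,d=ray(f,u,v); return o+d*(z-o[2])/d[2]
def proj(f,p):
    T=np.array(f["world_from_camera"]); c=T[:3,:3].T@(np.asarray(p,float)-T[:3,3])
    return np.array([f["cx"]+f["fx"]*c[0]/-c[2], f["cy"]+f["fy"]*(-c[1])/-c[2]])
def blob(f,mask,win):
    x0,x1,y0,y1=win
    m=np.zeros(mask.shape,np.uint8); m[y0:y1,x0:x1]=mask[y0:y1,x0:x1]
    n,l,st,ce=cv2.connectedComponentsWithStats(m)
    k=1+np.argmax(st[1:,4]); return (l==k),ce[k],st[k]
def crop(f,win,name,s):
    x0,x1,y0,y1=win
    cv2.imwrite(name,cv2.resize(f["color"][y0:y1,x0:x1,::-1],None,fx=s,fy=s,interpolation=cv2.INTER_CUBIC))
E
python3 - <<'E'
from plant import *
from h import *
ft=grab_frame("top"); fs=grab_frame("side")
pickle.dump((ft,fs),open("f0.pkl","wb"))
for n,f,wc,wl,wk in (("top",ft,(355,410,205,262),(200,245,205,250),(284,320,215,250)),("side",fs,(285,340,262,310),(255,300,115,180),(265,305,172,210))):
    hsv=cv2.cvtColor(np.ascontiguousarray(f["color"]),cv2.COLOR_RGB2HSV); H,S,V=[hsv[...,i].astype(int) for i in range(3)]
    y=((H>18)&(H<35)&(S>150)).astype(np.uint8)
    m,c,st=blob(f,y,wc); r=cv2.minAreaRect(np.argwhere(m)[:,::-1].astype(np.float32)); print(n,"car",c,r,onplane(f,*c,25))
    bx=cv2.boxPoints(r); print(" car box world", [onplane(f,*b,28)[:2].round(1).tolist() for b in bx])
    g=((S<40)&(H>90)&(H<140)).astype(np.uint8) 
    m,c,st=blob(f,((g|y)>0).astype(np.uint8),wc)
    cn,_=cv2.findContours(m.astype(np.uint8),0,2); e=cv2.fitEllipse(cv2.convexHull(max(cn,key=len))); print(" coaster",e,onplane(f,*e[0],6), st)
    k=(V<45).astype(np.uint8); m,c,st=blob(f,k,wk); cn,_=cv2.findContours(m.astype(np.uint8),0,2); e=cv2.minEnclosingCircle(max(cn,key=len)); print(" cup",c,st,e,onplane(f,*e[0],115))
    gr=((H>55)&(H<85)&(S>60)).astype(np.uint8); m,c,st=blob(f,gr,wl); print(" green",c,st,onplane(f,*c,112))
    o=((H<14)&(S>170)&(V>110)).astype(np.uint8); nn,l,st,ce=cv2.connectedComponentsWithStats(o[150 if n=="side" else 200:260,200:300])
    for i in range(1,nn):
        if st[i,4]>5: p=ce[i]+[200,150 if n=="side" else 200]; print(" orange",p,st[i,4],onplane(f,*p,45).round(1))
E
```

```text
top car [383.9537037  230.19444444] ((383.9419250488281, 230.2178497314453), (22.416648864746094, 9.984427452087402), 14.931418418884277) [ 526.88340792 -292.53130292   25.        ]
 car box world [[521.7, -255.7], [550.3, -264.3], [531.8, -328.4], [503.2, -319.7]]
 coaster ((382.1232604980469, 233.55450439453125), (37.733524322509766, 38.25718307495117), 120.31742858886719) [ 517.29808008 -289.65789039    6.        ] [364 215  38  38 988]
 cup [299.97826087 231.59627329] [290 222  21  20 322] ((299.68182373046875, 231.77272033691406), 10.391008377075195) [524.97651643 -43.32435823 115.        ]
 green [225.90384615 222.5       ] [214 216  22  16 208] [555.10915651 162.70656568 112.        ]
 orange [231.48717949 214.48717949] 39 [581.7 159.3  45. ]
 orange [228.54761905 242.61904762] 42 [499.1 168.3  45. ]
side car [316.37295082 282.11885246] ((316.5, 282.0), (22.0, 11.0), 90.0) [ 527.37789012 -297.36920965   25.        ]
 car box world [[524.1, -260.7], [552.7, -270.2], [530.2, -335.9], [502.7, -326.7]]
 coaster ((316.237060546875, 282.5412292480469), (12.47366714477539, 31.33280372619629), 177.6519775390625) [ 530.39402075 -286.98678027    6.        ] [311 271  12  23 244]
 cup [287.1530343  195.34828496] [275 184  24  22 379] ((286.5, 195.5), 12.349188804626465) [520.32827791 -47.72436784 115.        ]
 green [277.42857143 141.        ] [273 134  11  15 133] [559.4484061  192.91503554 112.        ]
 orange [288.25   159.3125] 16 [585.5 169.4  45. ]
 orange [262.15384615 164.07692308] 13 [498.5 174.9  45. ]
```

```bash
python3 - <<'E'
from h import *
ft,fs=pickle.load(open("f0.pkl","rb"))
q=lambda x,y:(180+x/2.857,180+y/2.857)
for n,p,z in (("TL",(87,80),35),("TR",(327,98),35),("BR",(318,212),35),("BL",(76,190),35)): print(n,onplane(ft,*q(*p),z).round(1))
for p in ((80,117),(150,158)): print("bar",onplane(ft,*q(*p),187).round(1))
print("tower hub",onplane(ft,*q(279,152),118).round(1))
crop(ft,(195,325,195,265),"pics/t1.png",6); crop(fs,(250,310,110,215),"pics/s1.png",5.7)
E
```

```text
TL [603.  223.6  35. ]
TR [579.2 -26.2  35. ]
BR [461.3 -15.   35. ]
BL [489.  235.2  35. ]
bar [556.4 195.1 187. ]
bar [517.5 130.8 187. ]
tower hub [522.2  17.9 118. ]
```

View pics/t1.png

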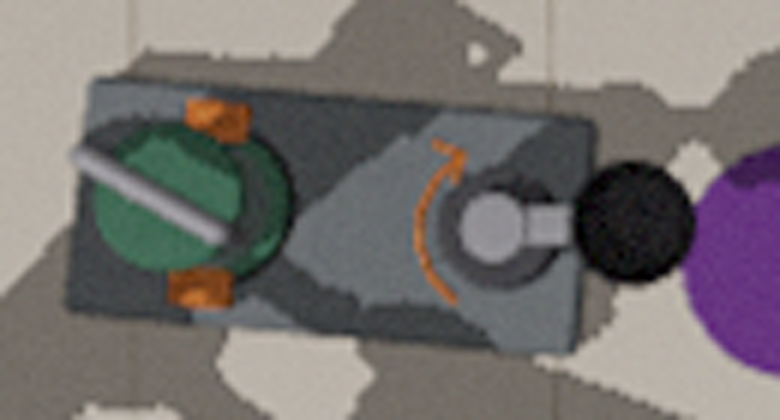

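View pics/s1.png

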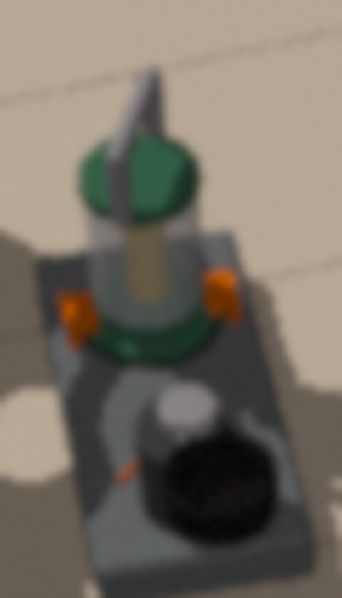

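```bash
python3 - <<'E'
import plant
print([k for k in dir(plant) if not k.startswith('__')])
print(getattr(plant,'finger_overhang',None))
E
```

```text
['PlanningError', 'finger_overhang', 'grab_frame', 'job_done', 'search_frame', 'sense']
8.0
```

```bash
cat >> h.py <<'E'
from scipy.spatial.transform import Rotation as R
def Rdown(yang):  # tool y axis at angle yang (deg) in world, z down
    a=np.radians(yang); y=np.array([np.cos(a),np.sin(a),0]); z=np.array([0,0,-1.]); x=np.cross(y,z)
    return np.stack([x,y,z],1)
def plan(wps,claw,pose=None,dec=0,step=40.,ang=7.):
    """wps: list of (x,y,z,yang,nrows or None)."""
    from plant import sense
    if pose is None:
        s=sense(); pose=(np.array(s["position"]),np.array(s["ee_rot"]))
    p,r=pose; out=[]
    for w in wps:
        t=np.array(w[:3],float); Rt=Rdown(w[3])
        rv=(R.from_matrix(r.T@Rt)).as_rotvec(degrees=True)
        n=w[4] if len(w)>4 and w[4] else int(max(1,np.ceil(np.linalg.norm(t-p)/step),np.ceil(np.linalg.norm(rv)/ang)))
        p0,r0=p.copy(),r.copy()
        for i in range(n):
            pt=p0+(t-p0)*(i+1)/n; rt=r0@R.from_rotvec(rv*(i+1)/n,degrees=True).as_matrix()
            d=np.round(r.T@(pt-p),dec); a=np.round(R.from_matrix(r.T@rt).as_rotvec(degrees=True),1)
            out.append(list(d)+list(a)+[claw]); p=p+r@d; r=r@R.from_rotvec(a,degrees=True).as_matrix()
    for i in range(0,len(out),10): print("[" + ", ".join(", ".join("%g"%(v+0.0) for v in o) for o in out[i:i+10])+"]")
    return out
def st():
    from plant import sense
    s=sense(); y=np.array(s["ee_rot"])[:,1]
    print("t %.2f"%s["time"],"p",np.round(s["position"],1),"yang %.1f"%np.degrees(np.arctan2(y[1],y[0])),"tilt",np.round(np.array(s["ee_rot"])[:2,2],3),"F",np.round(s["contact_force"],1),"w %.1f"%s["gripper_width"],"q",np.round(s["joint_pos"],2))
    return s
E
python3 - <<'E'
from h import *
st(); plan([(527,-293,150,-16)],1)
E
```

```text
t 1.10 p [229.1 554.6 239.3] yang 67.5 tilt [-0.  0.] F [-1.1  0.2  0.4] w 85.4 q [ 1.12  0.09  1.23  0.    1.82 -0.06]
[-26, -29, 4, 0, 0, 3.6, 1, -28, -28, 4, 0, 0, 3.7, 1, -29, -25, 4, 0, 0, 3.6, 1, -31, -24, 4, 0, 0, 3.6, 1, -33, -21, 3, 0, 0, 3.7, 1, -34, -20, 4, 0, 0, 3.6, 1, -35, -17, 4, 0, 0, 3.6, 1, -36, -15, 4, 0, 0, 3.7, 1, -37, -13, 4, 0, 0, 3.6, 1, -37, -11, 4, 0, 0, 3.6, 1]
[-39, -8, 4, 0, 0, 3.7, 1, -38, -5, 4, 0, 0, 3.6, 1, -39, -3, 3, 0, 0, 3.6, 1, -39, -1, 4, 0, 0, 3.7, 1, -39, 2, 4, 0, 0, 3.6, 1, -39, 4, 4, 0, 0, 3.6, 1, -39, 7, 4, 0, 0, 3.7, 1, -38, 9, 4, 0, 0, 3.6, 1, -37, 12, 4, 0, 0, 3.6, 1, -36, 13, 4, 0, 0, 3.7, 1]
[-36, 17, 4, 0, 0, 3.6, 1, -34, 18, 3, 0, 0, 3.6, 1, -34, 21, 4, 0, 0, 3.6, 1]
```

Request:
arm_command(series=[-26, -29, 4, 0, 0, 3.6, 1, -28, -28, 4, 0, 0, 3.7, 1, -29, -25, 4, 0, 0, 3.6, 1, -31, -24, 4, 0, 0, 3.6, 1, -33, -21, 3, 0, 0, 3.7, 1, -34, -20, 4, 0, 0, 3.6, 1, -35, -17, 4, 0, 0, 3.6, 1, -36, -15, 4, 0, 0, 3.7, 1, -37, -13, 4, 0, 0, 3.6, 1, -37, -11, 4, 0, 0, 3.6, 1])

```text
time: 1.93
position: [355.8, 176.6, 194.8]
ee_rot: [[-0.506, 0.862, -0.0], [0.862, 0.506, -0.002], [-0.001, -0.001, -1.0]]
contact_force: [0.9, -0.6, -0.1]
gripper_width: 85.0
```

Request:
arm_command(series=[-39, -8, 4, 0, 0, 3.7, 1, -38, -5, 4, 0, 0, 3.6, 1, -39, -3, 3, 0, 0, 3.6, 1, -39, -1, 4, 0, 0, 3.7, 1, -39, 2, 4, 0, 0, 3.6, 1, -39, 4, 4, 0, 0, 3.6, 1, -39, 7, 4, 0, 0, 3.7, 1, -38, 9, 4, 0, 0, 3.6, 1, -37, 12, 4, 0, 0, 3.6, 1, -36, 13, 4, 0, 0, 3.7, 1])

```text
time: 2.77
position: [476.1, -215.8, 158.7]
ee_rot: [[0.138, 0.99, 0.013], [0.99, -0.138, -0.002], [-0.0, 0.013, -1.0]]
contact_force: [0.2, 0.1, 0.7]
gripper_width: 85.5
```

```bash
python3 - <<'E'
from h import *
st(); plan([(527,-293,100,-16)],1); 
E
```

```text
t 2.77 p [ 476.1 -215.8  158.7] yang -7.9 tilt [ 0.013 -0.002] F [0.2 0.1 0.7] w 85.5 q [-0.49 -0.13  1.59  0.    1.67 -0.35]
[-23, 20, 20, 0.2, 0, 2.7, 1, -22, 21, 20, 0.3, 0, 2.7, 1, -21, 23, 19, 0.2, 0, 2.7, 1]
```

Request:
arm_command(series=[-23, 20, 20, 0.2, 0, 2.7, 1, -22, 21, 20, 0.3, 0, 2.7, 1, -21, 23, 19, 0.2, 0, 2.7, 1, 0, 0, 0, 0, 0, 0, 1])

```text
time: 3.1
position: [528.4, -305.3, 95.7]
ee_rot: [[0.295, 0.956, -0.0], [0.956, -0.295, -0.001], [-0.001, 0.0, -1.0]]
contact_force: [-0.2, -0.3, -1.8]
gripper_width: 85.5
```

```bash
python3 - <<'E'
from h import *
st(); plan([(527,-293,40,-16,3),(527,-293,18,-16,2)],1); 
E
```

```text
t 3.10 p [ 528.4 -305.3   95.7] yang -17.1 tilt [-0.    -0.001] F [-0.2 -0.3 -1.8] w 85.5 q [-0.58  0.14  1.44 -0.    1.57 -0.28]
[4, -2, 19, 0, 0, -0.4, 1, 4, -1, 18, 0, 0, -0.4, 1, 3, -2, 19, 0, 0.1, -0.3, 1, 0, 0, 11, 0, 0, 0, 1, 0, 0, 11, 0, 0, 0, 1]
```

Request:
arm_command(series=[4, -2, 19, 0, 0, -0.4, 1, 4, -1, 18, 0, 0, -0.4, 1, 2, -1, 14, 0, 0, -0.3, 1, 0, 0, 6, 0, 0, 0, 1, 0, 0, 0, 0, 0, 0, 1])

```text
time: 3.52
position: [527.0, -296.2, 33.6]
ee_rot: [[0.278, 0.96, -0.004], [0.96, -0.278, 0.002], [0.0, -0.004, -1.0]]
contact_force: [-0.9, 0.2, 0.2]
gripper_width: 85.6
```

```bash
python3 - <<'E'
from h import *
from plant import *
st(); plan([(527,-293,18,-16,2)],1); f=grab_frame("side"); crop(f,(260,380,220,320),"pics/s2.png",6)
E
```

```text
t 3.52 p [ 527.  -296.2   33.6] yang -16.2 tilt [-0.004  0.002] F [-0.9  0.2  0.2] w 85.6 q [-0.57  0.16  1.52 -0.    1.46 -0.29]
[2, 0, 8, -0.1, 0, -0.1, 1, 1, -1, 8, -0.2, 0, -0.1, 1]
```

View pics/s2.png

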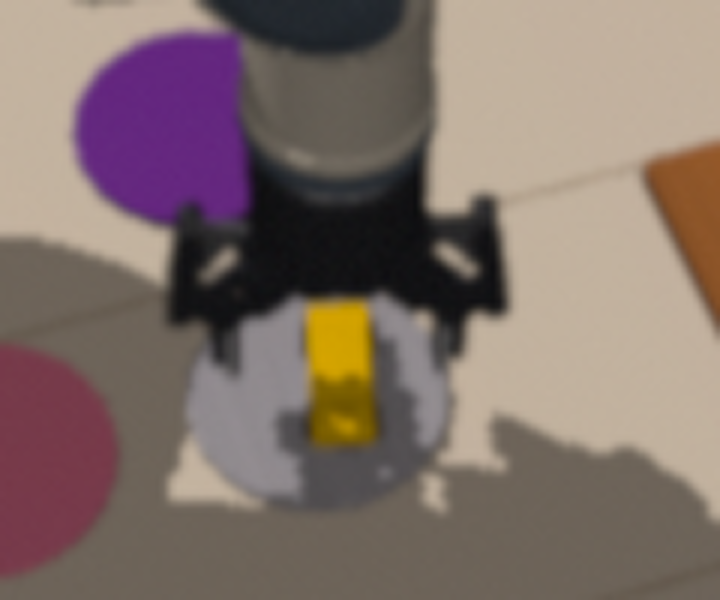

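The picture shows the fingers (crop px 225 and 450) straddling the car (340,370). I'll go down and grip.

Request:
arm_command(series=[2, 0, 8, 0, 0, 0, 1, 1, 0, 6, 0, 0, 0, 1, 0, 0, 0, 0, 0, 0, 0, 0, 0, 0, 0, 0, 0, 0, 0, 0, 0, 0, 0, 0, 0, 0, 0, 0, 0, 0, 0, 0, 0, 0, 0, 0, 0, 0, 0], force=20)

```text
time: 4.15
position: [530.8, -294.4, 25.8]
ee_rot: [[0.278, 0.961, 0.005], [0.961, -0.278, -0.004], [-0.003, 0.006, -1.0]]
contact_force: [0.4, -0.8, 0.3]
gripper_width: 29.2
```

```bash
python3 - <<'E'
from h import *
st()
E
```

```text
t 4.15 p [ 530.8 -294.4   25.8] yang -16.1 tilt [ 0.005 -0.004] F [ 0.4 -0.8  0.3] w 29.2 q [-0.56  0.17  1.53 -0.    1.44 -0.28]
```

Request:
arm_command(series=[0, 0, 0, 0, 0, 0, 0, 0, 0, 0, 0, 0, 0, 0])

```text
time: 4.32
position: [531.1, -294.6, 26.4]
ee_rot: [[0.278, 0.961, 0.006], [0.961, -0.278, -0.005], [-0.003, 0.007, -1.0]]
contact_force: [-0.2, 0.1, -1.2]
gripper_width: 29.1
```

```bash
python3 - <<'E'
from h import *
st()
plan([(531,-294,55,-16)],0); plan([(560,-400,55,-16)],0)
E
```

```text
t 4.32 p [ 531.1 -294.6   26.4] yang -16.1 tilt [ 0.006 -0.005] F [-0.2  0.1 -1.2] w 29.1 q [-0.56  0.17  1.53 -0.    1.44 -0.28]
[0, 0, -29, 0.4, 0.2, -0.1, 0]
[-31, 19, -9, 0.1, 0.1, 0, 0, -31, 19, -10, 0.2, 0, -0.1, 0, -31, 19, -9, 0.1, 0.1, 0, 0]
```

Request:
arm_command(series=[0, 0, -15, 0.2, 0.1, 0, 0, 0, 0, -15, 0.2, 0.1, 0, 0, 0, 0, -2, 0, 0, 0, 0])

```text
time: 4.57
position: [529.8, -293.9, 57.3]
ee_rot: [[0.278, 0.961, -0.004], [0.961, -0.278, 0.003], [0.002, -0.005, -1.0]]
contact_force: [0.7, -0.6, 0.4]
gripper_width: 29.6
```

```bash
python3 - <<'E'
from h import *
from plant import *
st(); plan([(560,-400,60,-16,4)],0); f=grab_frame("side"); crop(f,(260,380,220,320),"pics/s3.png",6)
E
```

```text
t 4.57 p [ 529.8 -293.9   57.3] yang -16.2 tilt [-0.004  0.003] F [ 0.7 -0.6  0.4] w 29.6 q [-0.56  0.15  1.49  0.    1.51 -0.28]
[-23, 15, -1, -0.1, 0, 0, 0, -24, 14, -1, 0, -0.1, -0.1, 0, -23, 15, 0, -0.1, 0, 0, 0, -24, 14, -1, -0.1, 0, -0.1, 0]
```

View pics/s3.png

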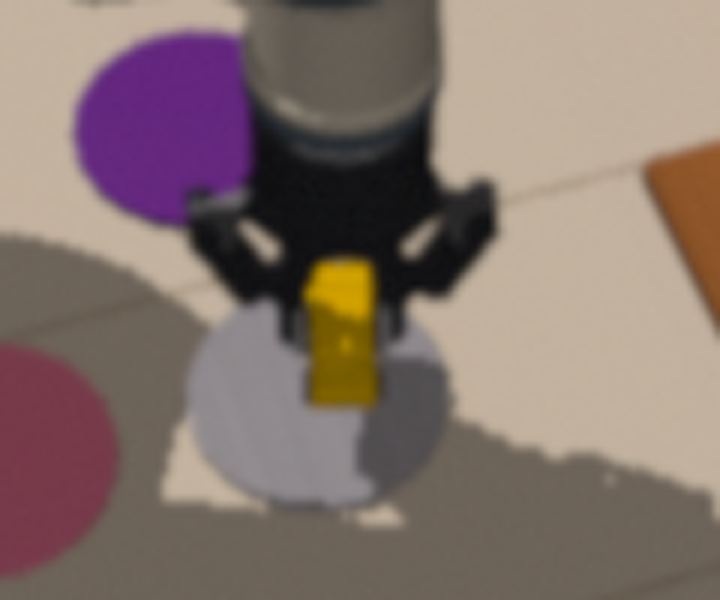

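The car is lifted clear, held between the pads at crop (340,330), and the coaster has not moved. I'll carry it to open table.

Request:
arm_command(series=[-23, 15, 0, 0, 0, 0, 0, -24, 14, 0, 0, 0, 0, 0, -24, 14, 0, 0, 0, 0, 0, -18, 11, 6, 0, 0, 0, 0, -6, 4, 10, 0, 0, 0, 0, 0, 0, 10, 0, 0, 0, 0, 0, 0, 2, 0, 0, 0, 0])

```text
time: 5.2
position: [558.7, -402.6, 20.3]
ee_rot: [[0.276, 0.961, -0.007], [0.961, -0.276, 0.006], [0.004, -0.008, -1.0]]
contact_force: [0.1, -0.4, -0.7]
gripper_width: 29.3
```

```bash
python3 - <<'E'
from h import *
from plant import *
st()
E
```

```text
t 5.20 p [ 558.7 -402.6   20.3] yang -16.0 tilt [-0.007  0.006] F [ 0.1 -0.4 -0.7] w 29.3 q [-0.67  0.4   1.27  0.    1.49 -0.39]
```

Request:
arm_command(series=[0, 0, 0, 0, 0, 0, 0])

```text
time: 5.28
position: [558.5, -402.4, 19.7]
ee_rot: [[0.276, 0.961, -0.007], [0.961, -0.276, 0.006], [0.004, -0.008, -1.0]]
contact_force: [-0.2, -4.3, 9.5]
gripper_width: 29.1
```

Contact with the table shows (9.5 N), so I'll release and rise.

Request:
arm_command(series=[0, 0, -0.5, 0, 0, 0, 1, 0, 0, 0, 0, 0, 0, 1, 0, 0, 0, 0, 0, 0, 1, 0, 0, 0, 0, 0, 0, 1, 0, 0, -10, 0, 0, 0, 1, 0, 0, -30, 0, 0, 0, 1, 0, 0, -40, 0, 0, 0, 0, 0, 0, -40, 0, 0, 0, 0])

```text
time: 5.95
position: [555.0, -393.7, 131.1]
ee_rot: [[0.272, 0.962, -0.027], [0.962, -0.271, 0.023], [0.015, -0.032, -0.999]]
contact_force: [0.8, -0.7, 1.2]
gripper_width: 64.0
```

```bash
python3 - <<'E'
from h import *
from plant import *
st()
print("cup z124", 0)
f=grab_frame("side"); crop(f,(260,420,200,320),"pics/s4.png",5)
f=grab_frame("top"); crop(f,(280,440,180,300),"pics/t4.png",5)
E
```

```text
t 5.95 p [ 555.  -393.7  131.1] yang -15.7 tilt [-0.027  0.023] F [ 0.8 -0.7  1.2] w 64.0 q [-0.67  0.35  1.13  0.    1.7  -0.39]
cup z124 0
```

View pics/s4.png

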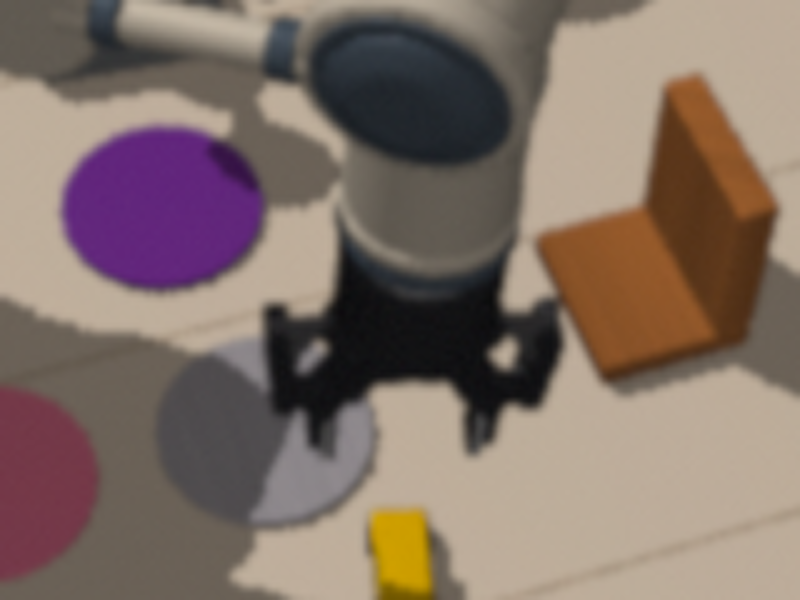

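View pics/t4.png

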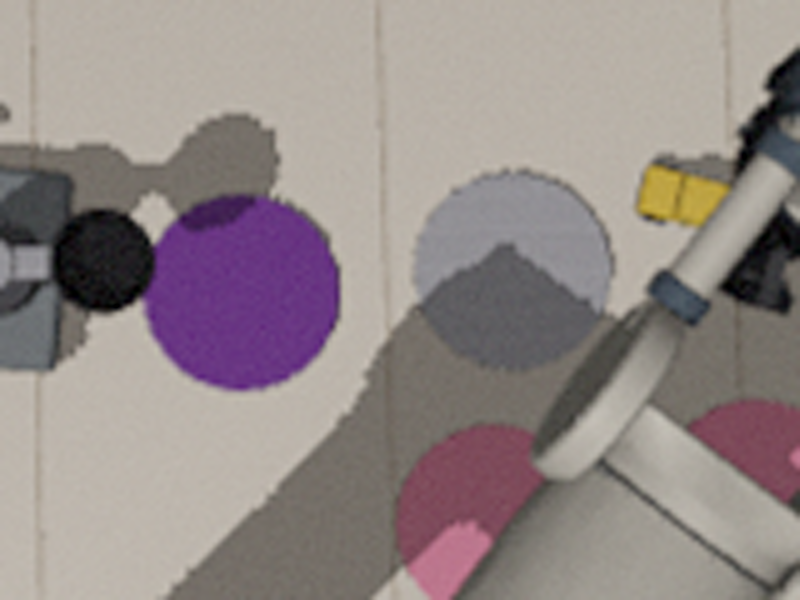

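```bash
python3 - <<'E'
from h import *
ft,fs=pickle.load(open("f0.pkl","rb"))
print("cup",onplane(ft,300.3,231.9,124),"coaster",onplane(ft,382.5,234.0,6))
A=np.array([524.,17.6]);
for z in (118,124): print(proj(ft,(A[0],A[1]-65,z)),proj(fs,(A[0],A[1]-65,z)))
plan([(545,-340,150,-13,2),(524,-48,165,-5.6)],0)
E
```

```text
cup [524.36483066 -45.30511768 124.        ] coaster [ 515.92789138 -290.75576085    6.        ]
[301.12013341 232.0684336 ] [287.64624062 194.41336343]
[301.05941715 232.01677555] [287.54835791 192.98850027]
[25, -14, -4, -0.4, -0.2, -1.4, 0, 26, -14, -4, -0.5, -0.3, -1.4, 0, 35, -11, -2, 0, 0, -0.9, 0, 35, -10, -2, 0, 0, -0.9, 0, 35, -9, -2, 0, 0, -1, 0, 36, -9, -2, 0, 0, -0.9, 0, 36, -9, -1, 0, 0, -0.9, 0, 35, -8, -2, 0, 0, -0.9, 0, 36, -7, -2, 0, 0, -0.9, 0, 36, -7, -2, 0, 0, -1, 0]
```

Request:
arm_command(series=[25, -14, -4, -0.4, -0.2, -1.4, 0, 26, -14, -4, -0.5, -0.3, -1.4, 0, 35, -11, -3, 0, 0, -0.9, 0, 35, -10, -3, 0, 0, -0.9, 0, 35, -9, -3, 0, 0, -1, 0, 36, -9, -3, 0, 0, -0.9, 0, 36, -9, -2, 0, 0, -0.9, 0, 35, -8, -2, 0, 0, -0.9, 0, 30, -6, -2, 0, 0, -0.9, 0, 15, -3, 0, 0, 0, -0.5, 0])

```text
time: 6.88
position: [523.7, -66.0, 177.6]
ee_rot: [[0.104, 0.994, 0.016], [0.995, -0.104, -0.006], [-0.005, 0.017, -1.0]]
contact_force: [0.4, 0.5, -0.0]
gripper_width: 0.1
```

```bash
python3 - <<'E'
from h import *
st()
plan([(524,-46.5,165,-5.6,2),(524,-46.5,135,-5.6,2)],0)
E
```

```text
t 6.88 p [523.7 -66.  177.6] yang -6.0 tilt [ 0.016 -0.006] F [ 0.4  0.5 -0. ] w 0.1 q [-0.19 -0.12  1.55 -0.    1.7  -0.08]
[10, -1, 6, 0.5, 0.1, -0.2, 0, 9, -1, 6, 0.4, 0.2, -0.2, 0, 0, 0, 15, 0, 0, 0, 0, 0, 0, 15, 0, 0, 0, 0]
```

Request:
arm_command(series=[10, -1, 6, 0.5, 0.1, -0.2, 0, 8, -1, 6, 0.4, 0.2, -0.2, 0, 0, 0, 10, 0, 0, 0, 0, 0, 0, 4, 0, 0, 0, 0])

```text
time: 7.22
position: [524.4, -43.5, 153.7]
ee_rot: [[0.091, 0.996, 0.007], [0.996, -0.091, 0.0], [0.001, 0.007, -1.0]]
contact_force: [0.2, 0.2, 0.0]
gripper_width: 0.3
```

```bash
python3 - <<'E'
from h import *
from plant import *
st()
plan([(524,-46.5,116,-5.6,3)],0)
f=grab_frame("side"); crop(f,(240,340,110,230),"pics/s5.png",5)
f=grab_frame("top"); crop(f,(260,350,180,270),"pics/t5.png",6)
E
```

```text
t 7.22 p [524.4 -43.5 153.7] yang -5.2 tilt [0.007 0.   ] F [0.2 0.2 0. ] w 0.3 q [-0.15 -0.11  1.59  0.    1.66 -0.06]
[-1, 0, 13, 0.1, 0, 0.1, 0, -1, 0, 12, 0.2, 0, 0.2, 0, -1, 0, 13, 0.1, -0.1, 0.1, 0]
```

View pics/s5.png

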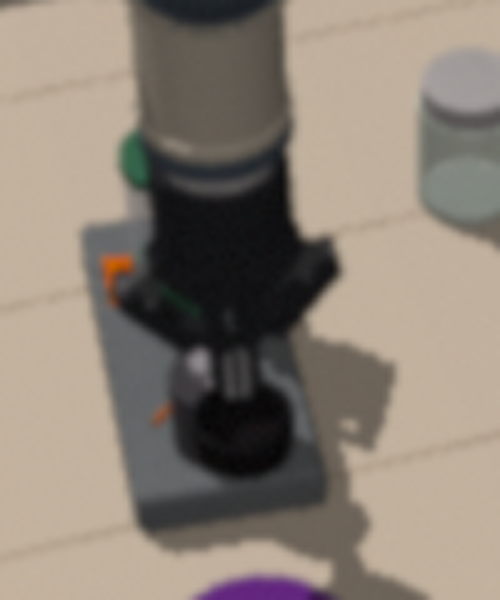

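View pics/t5.png

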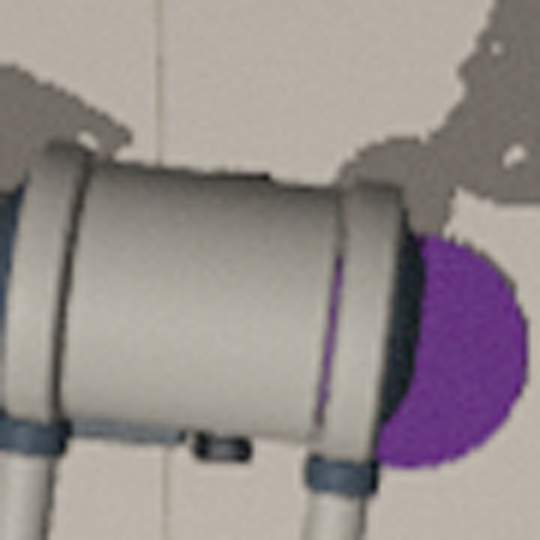

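Fingertips stand over the cup (crop 237,395 above the cup at 243,425). I'll go in.

Request:
arm_command(series=[-1, 0, 12, 0.1, 0, 0.1, 0, -1, 0, 12, 0.2, 0, 0.1, 0, -1, 0, 9, 0.1, 0, 0, 0, 0, 0, 2, 0, 0, 0, 0])

```text
time: 7.65
position: [524.1, -50.6, 114.8]
ee_rot: [[0.101, 0.995, -0.002], [0.995, -0.101, 0.0], [0.0, -0.002, -1.0]]
contact_force: [-0.4, -0.0, -0.0]
gripper_width: -0.2
```

```bash
cat >> h.py <<'E'
AX=np.array([524.,17.6])
def circ(n,dth,r=65,z=115,yang=-5.6,th0=None,dec=0,claw=0):
    from plant import sense
    s=sense(); p=np.array(s["position"]); v=p[:2]-AX
    th=np.arctan2(v[1],v[0]); print("th %.2f r %.1f z %.1f"%(th,np.hypot(*v),p[2]))
    w=[]
    for i in range(n):
        th-=dth; w.append((AX[0]+r*np.cos(th),AX[1]+r*np.sin(th),z,yang,1))
    return plan(w,claw,dec=dec)
E
python3 - <<'E'
from h import *
st()
circ(10,0.16)
E
```

```text
t 7.65 p [524.1 -50.6 114.8] yang -5.8 tilt [-0.002  0.   ] F [-0.4 -0.  -0. ] w -0.2 q [-0.16 -0.09  1.64  0.    1.6  -0.06]
th -1.57 r 68.2 z 114.8
[3, -11, 0, -0.1, 0, -0.2, 0, 1, -10, 0, 0, 0, 0, 0, 3, -10, 0, 0, 0, 0, 0, 5, -9, 0, 0, 0, 0, 0, 6, -9, 0, 0, 0, 0, 0, 7, -7, 0, 0, 0, 0, 0, 9, -6, 0, 0, 0, 0, 0, 9, -5, 0, 0, 0, 0, 0, 10, -3, 0, 0, 0, 0, 0, 10, -2, 0, 0, 0, 0, 0]
```

Request:
arm_command(series=[3, -11, 0, -0.1, 0, 0, 0, 1, -10, 0, 0, 0, 0, 0, 3, -10, 0, 0, 0, 0, 0, 5, -9, 0, 0, 0, 0, 0, 6, -9, 0, 0, 0, 0, 0, 7, -7, 0, 0, 0, 0, 0])

```text
time: 8.15
position: [470.3, -20.6, 110.8]
ee_rot: [[0.106, 0.994, -0.001], [0.994, -0.106, 0.003], [0.003, -0.001, -1.0]]
contact_force: [0.5, -0.6, 0.6]
gripper_width: 0.1
```

```bash
python3 - <<'E'
from h import *
st()
circ(10,0.16)
E
```

```text
t 8.15 p [470.3 -20.6 110.8] yang -6.1 tilt [-0.001  0.003] F [ 0.5 -0.6  0.6] w 0.1 q [-0.12 -0.25  1.78  0.    1.61 -0.01]
th -2.52 r 65.9 z 110.8
[9, -6, -4, -0.1, -0.2, -0.5, 0, 9, -4, 0, 0, 0, 0, 0, 10, -4, 0, 0, 0, 0, 0, 10, -1, 0, 0, 0, 0, 0, 11, 0, 0, 0, 0, 0, 0, 10, 2, 0, 0, 0, 0, 0, 10, 3, 0, 0, 0, 0, 0, 9, 5, 0, 0, 0, 0, 0, 8, 6, 0, 0, 0, 0, 0, 7, 7, 0, 0, 0, 0, 0]
```

```bash
python3 - <<'E'
from h import *
from plant import *
f=grab_frame("side"); crop(f,(240,340,110,230),"pics/s6.png",5); print(proj(f,(470.3,-20.6,103)))
E
```

```text
[267.5797572  195.83305055]
```

View pics/s6.png

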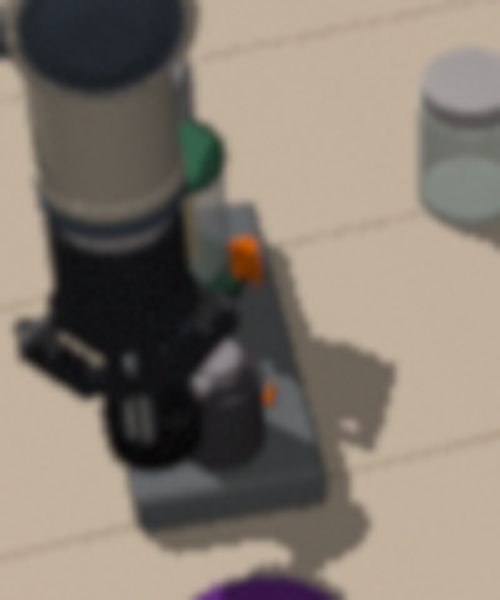

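The cup (crop 155,420) has moved with the fingers inside it. I'll check the knuckle's clearance over the hub.

```bash
python3 - <<'E'
from h import *
ft,fs=pickle.load(open("f0.pkl","rb"))
for z in (120,130,140,150,160): print(z,(proj(fs,(515,-25,z))-[240,110])*5, (proj(fs,(524,17.6,z))-[240,110])*5)
E
```

```text
120 [212.33781775 396.45483072] [207.35178352 343.26102127]
130 [211.38882314 384.51080873] [206.39574724 331.27825301]
140 [210.42966984 372.43892961] [205.42968256 319.16979076]
150 [209.46019383 360.23712931] [204.45343085 306.93364636]
160 [208.48022759 347.9032991 ] [203.46683014 294.56778954]
```

Request:
arm_command(series=[9, -6, -4, 0, 0, -0.3, 0, 9, -4, -0.5, 0, 0, 0, 0, 10, -4, -0.5, 0, 0, 0, 0, 10, -1, -0.5, 0, 0, 0, 0, 11, 0, -0.5, 0, 0, 0, 0, 10, 2, -0.5, 0, 0, 0, 0, 10, 3, -0.5, 0, 0, 0, 0, 9, 5, -0.5, 0, 0, 0, 0])

```text
time: 8.87
position: [472.4, 65.0, 119.7]
ee_rot: [[0.101, 0.995, 0.002], [0.995, -0.101, 0.0], [0.001, 0.002, -1.0]]
contact_force: [1.5, -4.8, -0.2]
gripper_width: 0.1
```

```bash
python3 - <<'E'
from h import *
st()
circ(10,0.16)
E
```

```text
t 8.87 p [472.4  65.  119.7] yang -5.8 tilt [0.002 0.   ] F [ 1.5 -4.8 -0.2] w 0.1 q [ 0.07 -0.24  1.76  0.    1.62  0.17]
th 2.40 r 70.1 z 119.7
[5, 11, 5, 0.1, 0, -0.2, 0, 6, 8, 0, 0, 0, 0, 0, 6, 9, 0, 0, 0, 0, 0, 3, 10, 0, 0, 0, 0, 0, 2, 10, 0, 0, 0, 0, 0, 1, 10, 0, 0, 0, 0, 0, -1, 11, 0, 0, 0, 0, 0, -3, 10, 0, 0, 0, 0, 0, -5, 9, 0, 0, 0, 0, 0, -5, 9, 0, 0, 0, 0, 0]
```

```bash
python3 - <<'E'
from h import *
circ(10,0.16,r=61,z=117)
E
```

```text
th 2.40 r 70.1 z 119.7
[2, 14, 3, 0.1, 0, -0.2, 0, 6, 7, 0, 0, 0, 0, 0, 5, 9, 0, 0, 0, 0, 0, 3, 9, 0, 0, 0, 0, 0, 2, 9, 0, 0, 0, 0, 0, 1, 10, 0, 0, 0, 0, 0, -1, 10, 0, 0, 0, 0, 0, -3, 9, 0, 0, 0, 0, 0, -4, 9, 0, 0, 0, 0, 0, -6, 8, 0, 0, 0, 0, 0]
```

Request:
arm_command(series=[2, 13, 2, 0, 0, 0, 0, 5, 8, 0, 0, 0, 0, 0, 4, 9, 0, 0, 0, 0, 0, 3, 9, 0, 0, 0, 0, 0, 1, 10, 0, 0, 0, 0, 0, -1, 10, 0, 0, 0, 0, 0])

```text
time: 9.37
position: [535.2, 80.6, 116.5]
ee_rot: [[0.095, 0.995, -0.005], [0.995, -0.095, 0.001], [0.001, -0.006, -1.0]]
contact_force: [-0.5, -0.9, 0.6]
gripper_width: -0.0
```

```bash
python3 - <<'E'
from h import *
st()
circ(10,0.16,r=62,z=115)
E
```

```text
t 9.37 p [535.2  80.6 116.5] yang -5.5 tilt [-0.005  0.001] F [-0.5 -0.9  0.6] w -0.0 q [ 0.09 -0.05  1.59  0.    1.61  0.18]
th 1.40 r 63.9 z 116.5
[-4, 10, 1, -0.3, 0, 0.1, 0, -3, 9, 0, 0, 0, 0, 0, -4, 9, 0, 0, 0, 0, 0, -6, 8, 0, 0, 0, 0, 0, -7, 7, 0, 0, 0, 0, 0, -8, 5, 0, 0, 0, 0, 0, -9, 5, 0, 0, 0, 0, 0, -10, 3, 0, 0, 0, 0, 0, -10, 1, 0, 0, 0, 0, 0, -9, 0, 0, 0, 0, 0, 0]
```

Request:
arm_command(series=[-4, 10, 1, -0.2, 0, 0.1, 0, -3, 9, 0, 0, 0, 0, 0, -4, 9, 0, 0, 0, 0, 0, -6, 8, 0, 0, 0, 0, 0, -7, 7, 0, 0, 0, 0, 0, -8, 5, 0, 0, 0, 0, 0, -9, 5, 0, 0, 0, 0, 0, -10, 3, 0, 0, 0, 0, 0])

```text
time: 10.03
position: [590.9, 24.4, 112.0]
ee_rot: [[0.093, 0.996, -0.009], [0.996, -0.093, 0.003], [0.003, -0.009, -1.0]]
contact_force: [-0.6, 1.3, 0.2]
gripper_width: -0.2
```

```bash
python3 - <<'E'
from h import *
st()
circ(10,0.16,r=65,z=115)
E
```

```text
t 10.03 p [590.9  24.4 112. ] yang -5.3 tilt [-0.009  0.003] F [-0.6  1.3  0.2] w -0.2 q [-0.02  0.09  1.46  0.    1.6   0.08]
th 0.10 r 67.2 z 112.0
[-11, -1, -3, -0.5, -0.1, 0.3, 0, -10, 0, 0, 0, 0, 0, 0, -10, -2, 0, 0, 0, 0, 0, -10, -4, 0, 0, 0, 0, 0, -9, -5, 0, 0, 0, 0, 0, -8, -7, 0, 0, 0, 0, 0, -7, -8, 0, 0, 0, 0, 0, -6, -8, 0, 0, 0, 0, 0, -4, -10, 0, 0, 0, 0, 0, -2, -10, 0, 0, 0, 0, 0]
```

Request:
arm_command(series=[-11, -1, -3, -0.4, 0, 0.2, 0, -10, 0, -0.5, 0, 0, 0, 0, -10, -2, -0.5, 0, 0, 0, 0, -10, -4, -0.5, 0, 0, 0, 0, -9, -5, -0.5, 0, 0, 0, 0, -8, -7, -0.5, 0, 0, 0, 0, -7, -8, -0.5, 0, 0, 0, 0, -6, -8, -0.5, 0, 0, 0, 0])

```text
time: 10.7
position: [546.0, -51.4, 119.6]
ee_rot: [[0.1, 0.995, 0.001], [0.995, -0.1, 0.004], [0.004, 0.001, -1.0]]
contact_force: [0.4, 1.6, 0.5]
gripper_width: 0.1
```

```bash
python3 - <<'E'
from h import *
from plant import *
st()
circ(10,0.16,r=65,z=115)
f=grab_frame("side"); crop(f,(240,340,110,230),"pics/s7.png",5)
E
```

```text
t 10.70 p [546.  -51.4 119.6] yang -5.7 tilt [0.001 0.004] F [0.4 1.6 0.5] w 0.1 q [-0.16 -0.04  1.57  0.    1.61 -0.06]
th -1.26 r 72.4 z 119.6
[3, -13, 5, 0.1, -0.2, -0.1, 0, -1, -10, 0, 0, 0, 0, 0, 0, -10, 0, 0, 0, 0, 0, 1, -11, 0, 0, 0, 0, 0, 3, -10, 0, 0, 0, 0, 0, 5, -9, 0, 0, 0, 0, 0, 6, -8, 0, 0, 0, 0, 0, 8, -7, 0, 0, 0, 0, 0, 8, -6, 0, 0, 0, 0, 0, 10, -5, 0, 0, 0, 0, 0]
```

View pics/s7.png

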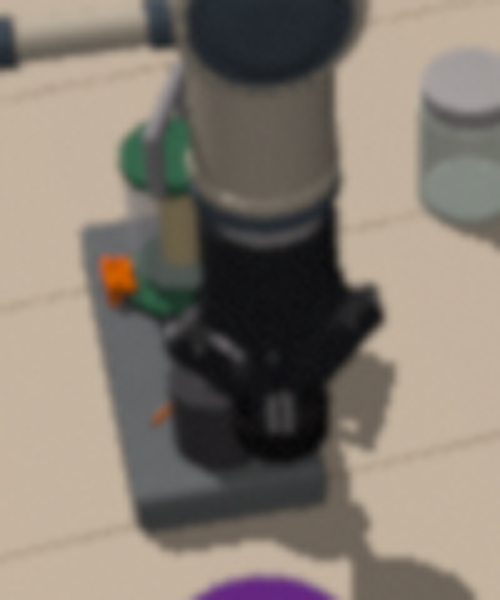

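Fingers are still in the cup (crop 280,415) and the left catch (118,280) still touches the foot. I'll keep winding.

Request:
arm_command(series=[4, -11, 3, 0, 0, 0, 0, 0, -10, 0, 0, 0, 0, 0, 1, -10, 0, 0, 0, 0, 0, 2, -11, 0, 0, 0, 0, 0, 3, -10, 0, 0, 0, 0, 0, 5, -9, 0, 0, 0, 0, 0])

```text
time: 11.25
position: [483.9, -32.6, 118.4]
ee_rot: [[0.102, 0.995, 0.01], [0.995, -0.102, 0.001], [0.002, 0.01, -1.0]]
contact_force: [4.0, 1.5, 0.1]
gripper_width: 0.2
```

```bash
python3 - <<'E'
from h import *
from plant import *
st()
circ(10,0.16,r=65,z=115)
f=grab_frame("side"); crop(f,(240,340,110,230),"pics/s8.png",5)
E
```

```text
t 11.25 p [483.9 -32.6 118.4] yang -5.9 tilt [0.01  0.001] F [4.  1.5 0.1] w 0.2 q [-0.14 -0.22  1.74  0.    1.61 -0.04]
th -2.25 r 64.2 z 118.4
[6, -9, 3, 0.6, -0.1, -0.3, 0, 7, -7, 0, 0, 0, 0, 0, 9, -6, 0, 0, 0, 0, 0, 9, -4, 0, 0, 0, 0, 0, 10, -3, 0, 0, 0, 0, 0, 11, -1, 0, 0, 0, 0, 0, 10, 1, 0, 0, 0, 0, 0, 10, 2, 0, 0, 0, 0, 0, 10, 3, 0, 0, 0, 0, 0, 9, 6, 0, 0, 0, 0, 0]
```

View pics/s8.png

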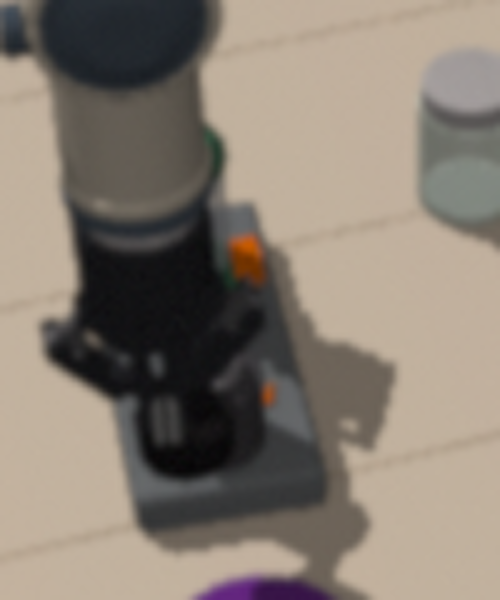

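Request:
arm_command(series=[6, -8, 3, 0.4, 0, -0.2, 0, 7, -7, 0, 0, 0, 0, 0, 8, -6, 0, 0, 0, 0, 0, 9, -4, 0, 0, 0, 0, 0, 10, -3, 0, 0, 0, 0, 0, 10, -1, 0, 0, 0, 0, 0])

```text
time: 11.8
position: [457.9, 22.8, 116.3]
ee_rot: [[0.1, 0.995, 0.007], [0.995, -0.1, -0.002], [-0.001, 0.008, -1.0]]
contact_force: [5.5, -2.3, -0.4]
gripper_width: -0.1
```

```bash
python3 - <<'E'
from h import *
from plant import *
st()
circ(10,0.16,r=65,z=115)
f=grab_frame("side"); crop(f,(240,340,110,230),"pics/s9.png",5)
E
```

```text
t 11.80 p [457.9  22.8 116.3] yang -5.8 tilt [ 0.007 -0.002] F [ 5.5 -2.3 -0.4] w -0.1 q [-0.02 -0.3   1.81 -0.    1.62  0.08]
th 3.06 r 66.3 z 116.3
[10, 2, 1, 0.4, 0.1, -0.2, 0, 11, 2, 0, 0, 0, 0, 0, 9, 4, 0, 0, 0, 0, 0, 9, 5, 0, 0, 0, 0, 0, 8, 7, 0, 0, 0, 0, 0, 7, 8, 0, 0, 0, 0, 0, 5, 9, 0, 0, 0, 0, 0, 4, 10, 0, 0, 0, 0, 0, 2, 10, 0, 0, 0, 0, 0, 1, 10, 0, 0, 0, 0, 0]
```

View pics/s9.png

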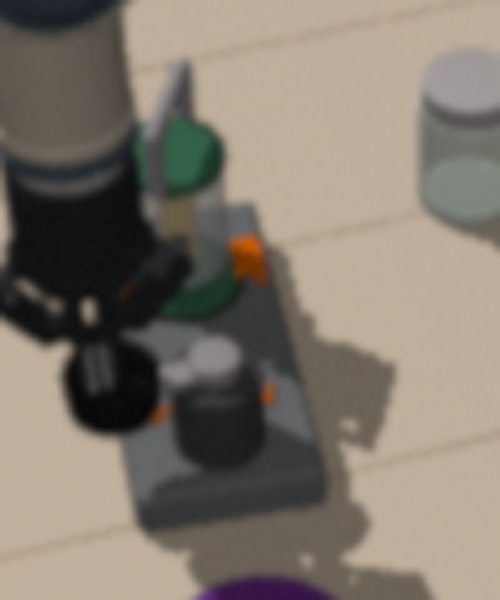

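Request:
arm_command(series=[9, 3, 1, 0.3, 0, -0.1, 0, 9, 4, 0, 0, 0, 0, 0, 8, 5, 0, 0, 0, 0, 0, 8, 6, 0, 0, 0, 0, 0, 6, 8, 0, 0, 0, 0, 0, 5, 9, 0, 0, 0, 0, 0])

```text
time: 12.35
position: [498.3, 71.6, 113.9]
ee_rot: [[0.095, 0.995, -0.004], [0.995, -0.095, -0.0], [-0.001, -0.004, -1.0]]
contact_force: [0.5, -0.5, 0.8]
gripper_width: -0.1
```

```bash
python3 - <<'E'
from h import *
from plant import *
st()
circ(10,0.16,r=62,z=115)
f=grab_frame("side"); crop(f,(240,340,110,230),"pics/s10.png",5)
E
```

```text
t 12.35 p [498.3  71.6 113.9] yang -5.4 tilt [-0.004 -0.   ] F [ 0.5 -0.5  0.8] w -0.1 q [ 0.08 -0.16  1.69  0.    1.61  0.17]
th 2.01 r 59.8 z 113.9
[6, 8, -1, -0.2, 0, 0.2, 0, 3, 9, 0, 0, 0, 0, 0, 2, 10, 0, 0, 0, 0, 0, -1, 10, 0, 0, 0, 0, 0, -1, 10, 0, 0, 0, 0, 0, -4, 9, 0, 0, 0, 0, 0, -4, 9, 0, 0, 0, 0, 0, -6, 8, 0, 0, 0, 0, 0, -8, 6, 0, 0, 0, 0, 0, -8, 6, 0, 0, 0, 0, 0]
```

View pics/s10.png

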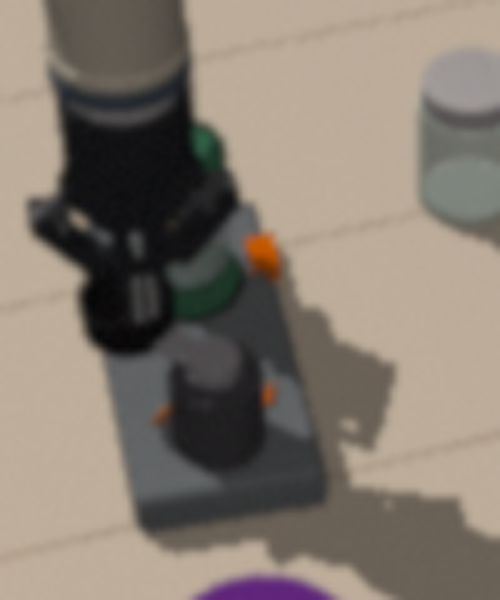

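The right catch jumped outward (crop 250→262, with a gap to the foot) and the force fell to ~0: released. I'll withdraw upward.

Request:
arm_command(series=[-2, -2, -20, 0, 0, 0, 0, -2, 0, -30, 0, 0, 0, 0, -5, -5, -35, 0, 0, 0, 0, -10, -10, -30, 0, 0, 4, 1, -10, -10, -20, 0, 0, 6, 1, -10, 0, -5, 0, 0, 6, 1])

```text
time: 12.9
position: [467.3, 40.1, 252.4]
ee_rot: [[0.368, 0.93, -0.021], [0.93, -0.368, 0.001], [-0.007, -0.02, -1.0]]
contact_force: [0.7, 0.4, 0.7]
gripper_width: 35.6
```

```bash
python3 - <<'E'
from h import *
from plant import *
s=st()
f=grab_frame("side"); g=grab_frame("top"); pickle.dump((g,f),open("f1.pkl","wb"))
crop(f,(240,340,110,230),"pics/s11.png",5); crop(g,(180,340,180,280),"pics/t11.png",5)
E
```

```text
t 12.90 p [467.3  40.1 252.4] yang -21.6 tilt [-0.021  0.001] F [0.7 0.4 0.7] w 35.6 q [ 0.01 -0.24  1.52  0.    1.88  0.39]
```

View pics/s11.png

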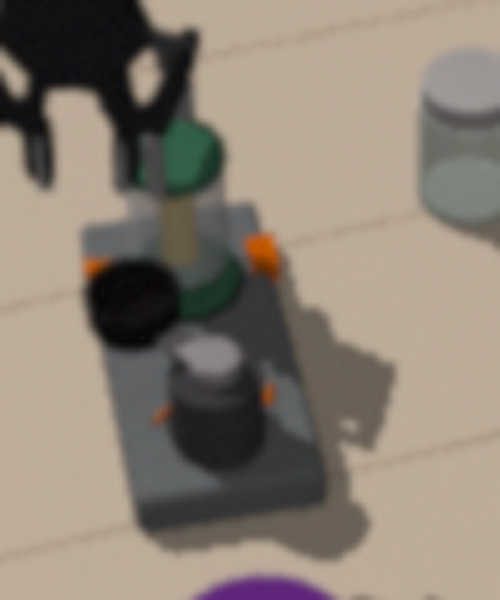

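View pics/t11.png

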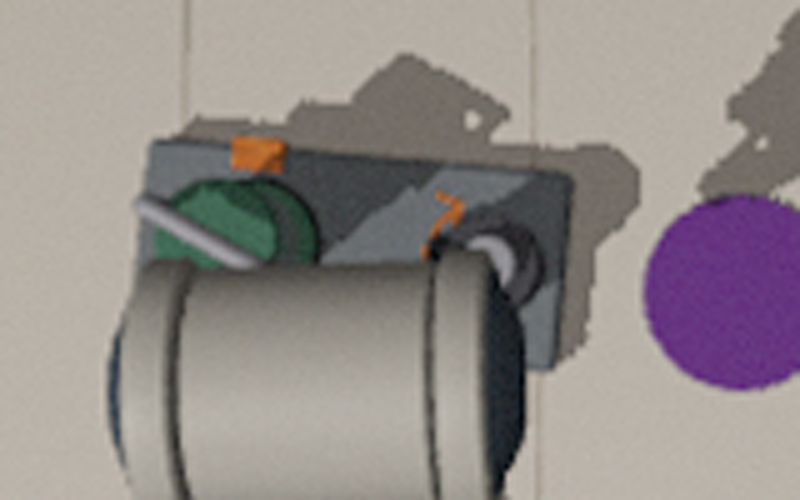

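```bash
python3 - <<'E'
from h import *
ft,fs=pickle.load(open("f0.pkl","rb"))
a=np.radians(58.8); d=np.array([np.cos(a),np.sin(a),0])
for c in ((538,162.5,185),(538.7,161.7,185)):
    for k in (-34,34):
        p=np.array(c)+k*d; print(c,k,"top",(proj(ft,p)-195)*6,"side",(proj(fs,p)-[250,110])*5.7)
g,f=pickle.load(open("f1.pkl","rb"))
img=cv2.resize(fs["color"][110:215,250:310,::-1],None,fx=5.7,fy=5.7,interpolation=cv2.INTER_CUBIC)
for k in (-34,34): cv2.circle(img,tuple(int(v) for v in (proj(fs,np.array((538,162.5,185))+k*d)-[250,110])*5.7),3,(0,0,255),-1)
im2=cv2.resize(ft["color"][195:265,195:325,::-1],None,fx=6,fy=6,interpolation=cv2.INTER_CUBIC)
for k in (-34,34): cv2.circle(im2,tuple(int(v) for v in (proj(ft,np.array((538,162.5,185))+k*d)-195)*6),3,(0,0,255),-1)
h=np.zeros((598,700,3),np.uint8); h[:,:342]=img[:598]; h[:420,345:700]=im2[:,:355]; cv2.imwrite("pics/ov.png",h)
plan([(505,110,255,-26),(538,162.5,255,-31.2,2)],1)
E
```

```text
(538, 162.5, 185) -34 top [219.93619437 235.32590285] side [106.2023555  157.56619309]
(538, 162.5, 185) 34 top [ 87.0269933  157.65598903] side [141.78007137  77.19907843]
(538.7, 161.7, 185) -34 top [221.7537848  233.68914532] side [107.87640675 158.23106142]
(538.7, 161.7, 185) 34 top [ 88.84692128 156.0267885 ] side [143.41417506  77.82526315]
[26, 3, -2, -0.4, 0.2, 1.5, 1, 27, 2, -1, -0.4, 0.1, 1.5, 1, 27, 2, -2, -0.4, 0.2, 1.5, 1, 31, 3, 0, 0, 0, 2.6, 1, 30, 2, 0, 0, 0, 2.6, 1]
```

View pics/ov.png

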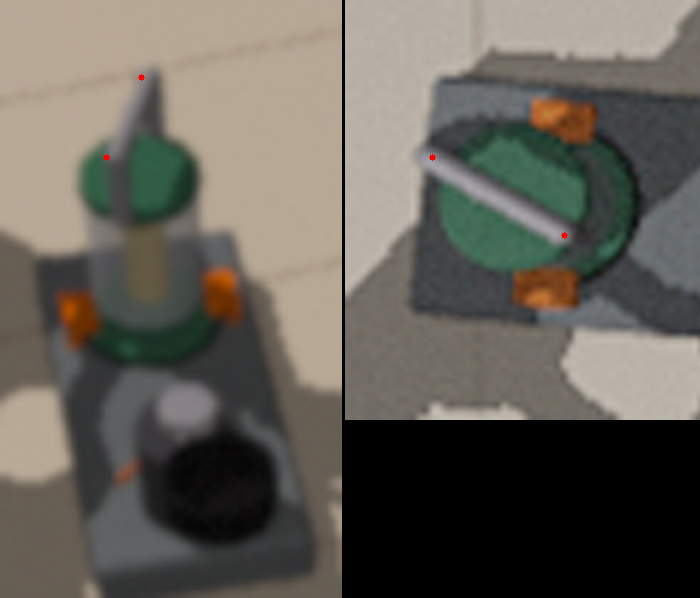

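Request:
arm_command(series=[26, 3, -2, -0.4, 0.2, 1.5, 1, 27, 2, -1, -0.4, 0.1, 1.5, 1, 27, 2, -2, -0.4, 0.2, 1.5, 1, 31, 3, 0, 0, 0, 2.6, 1, 18, 1, 0, 0, 0, 2, 1, 0, 0, 0, 0, 0, 0, 1])

```text
time: 13.5
position: [533.7, 159.1, 245.7]
ee_rot: [[0.5, 0.866, -0.009], [0.866, -0.5, -0.0], [-0.005, -0.008, -1.0]]
contact_force: [0.2, 0.4, 0.5]
gripper_width: 85.3
```

```bash
python3 - <<'E'
from h import *
from plant import *
s=st()
plan([(539,162,220,-31.2,3)],1); plan([(539,162,172,-31.2,5)],1)
f=grab_frame("side"); crop(f,(230,330,80,200),"pics/s12.png",5)
E
```

```text
t 13.50 p [533.7 159.1 245.7] yang -30.0 tilt [-0.009 -0.   ] F [0.2 0.4 0.5] w 85.3 q [ 0.23 -0.02  1.33  0.    1.84  0.75]
[2, 1, 9, -0.1, 0.1, 0.4, 1, 2, 1, 8, -0.2, 0.1, 0.4, 1, 1, 1, 9, -0.1, 0.1, 0.4, 1]
[1, 1, 15, -0.1, 0.1, 0.2, 1, 1, 0, 14, -0.1, 0, 0.3, 1, 1, 1, 15, -0.1, 0.1, 0.2, 1, 1, 1, 15, -0.1, 0, 0.3, 1, 1, 0, 15, 0, 0.1, 0.2, 1]
```

View pics/s12.png

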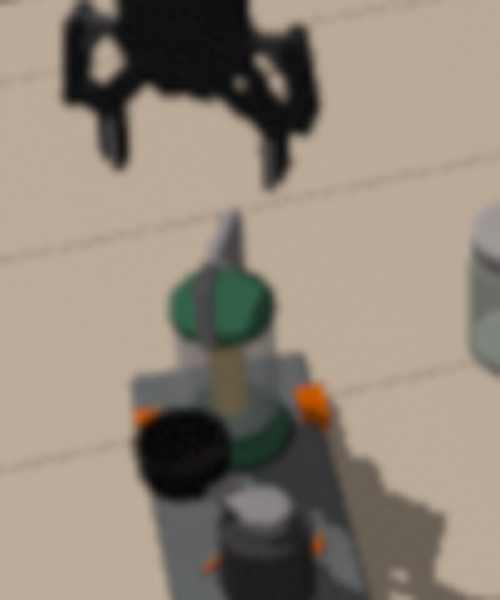

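Fingers (crop 118 and 275) straddle the bar (225,240), and both catches are clear of the foot. I'll descend.

Request:
arm_command(series=[1, 1, 15, -0.1, 0.1, 0.2, 1, 1, 0, 14, -0.1, 0, 0.3, 1, 1, 1, 15, -0.1, 0.1, 0.2, 1, 1, 1, 12, -0.1, 0, 0.3, 1, 1, 0, 6, 0, 0, 0, 1, 0, 0, 0, 0, 0, 0, 1])

```text
time: 14.05
position: [535.7, 159.4, 174.6]
ee_rot: [[0.502, 0.865, -0.012], [0.865, -0.502, -0.005], [-0.01, -0.008, -1.0]]
contact_force: [-0.3, 0.9, -0.1]
gripper_width: 85.3
```

```bash
python3 - <<'E'
from h import *
from plant import *
s=st()
plan([(539,162,172,-31.2,2)],1)
f=grab_frame("side"); crop(f,(230,330,80,200),"pics/s13.png",5)
E
```

```text
t 14.05 p [535.7 159.4 174.6] yang -30.1 tilt [-0.012 -0.005] F [-0.3  0.9 -0.1] w 85.3 q [ 0.23 -0.01  1.45 -0.    1.72  0.75]
[2, 1, 1, -0.2, 0.3, 0.5, 1, 2, 1, 2, -0.2, 0.3, 0.6, 1]
```

View pics/s13.png

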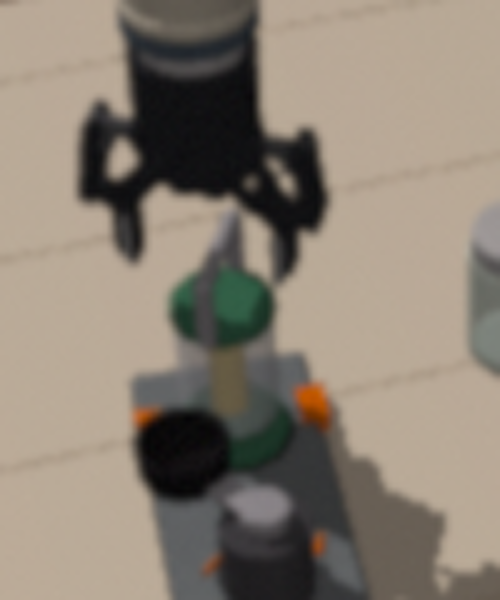

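Request:
arm_command(series=[2, 1, 2, -0.2, 0.3, 0.5, 1, 2, 1, 1, -0.2, 0.3, 0.6, 1, 0, 0, 0, 0, 0, 0, 0, 0, 0, 0, 0, 0, 0, 0, 0, 0, 0, 0, 0, 0, 0, 0, 0, 0, 0, 0, 0, 0, 0, 0, 0, 0, 0, 0, 0, 0, 0, 0, 0, 0, 0, 0, 0, 0, 0, 0, 0, 0, 0, 0, 0, 0, 0, 0, 0, 0], force=50)

```text
time: 14.93
position: [541.5, 161.8, 177.1]
ee_rot: [[0.519, 0.855, 0.009], [0.855, -0.519, 0.003], [0.007, 0.006, -1.0]]
contact_force: [0.3, 0.4, -0.7]
gripper_width: 10.2
```

```bash
python3 - <<'E'
from h import *
from plant import *
s=st()
f=grab_frame("side"); crop(f,(230,330,80,200),"pics/s14.png",5)
E
```

```text
t 14.93 p [541.5 161.8 177.1] yang -31.3 tilt [0.009 0.003] F [ 0.3  0.4 -0.7] w 10.2 q [ 0.23 -0.01  1.45  0.    1.7   0.78]
```

View pics/s14.png

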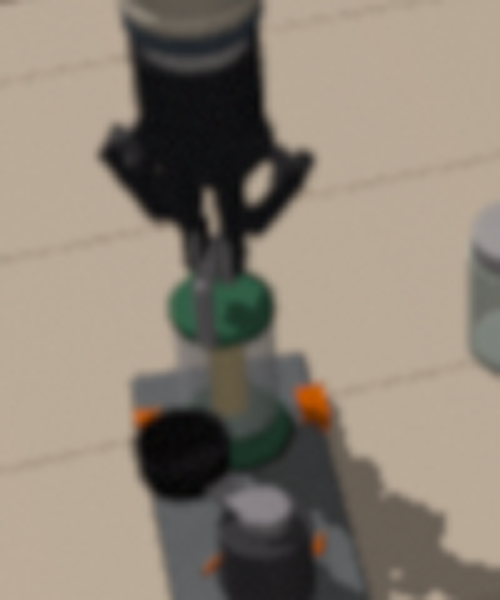

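Request:
arm_command(series=[0, 0, -6, 0, 0, 0, 0, 0, 0, -10, 0, 0, 0, 0, 0, 0, -14, 0, 0, 0, 0, 0, 0, -14, 0, 0, 0, 0])

```text
time: 15.32
position: [538.3, 161.1, 215.8]
ee_rot: [[0.519, 0.855, -0.006], [0.855, -0.519, -0.001], [-0.003, -0.005, -1.0]]
contact_force: [-0.2, 0.6, -5.3]
gripper_width: 10.0
```

```bash
python3 - <<'E'
from h import *
from plant import *
s=st()
f=grab_frame("side"); crop(f,(230,330,80,200),"pics/s15.png",5)
E
```

```text
t 15.32 p [538.3 161.1 215.8] yang -31.3 tilt [-0.006 -0.001] F [-0.2  0.6 -5.3] w 10.0 q [ 0.23 -0.01  1.38  0.    1.78  0.78]
```

View pics/s15.png

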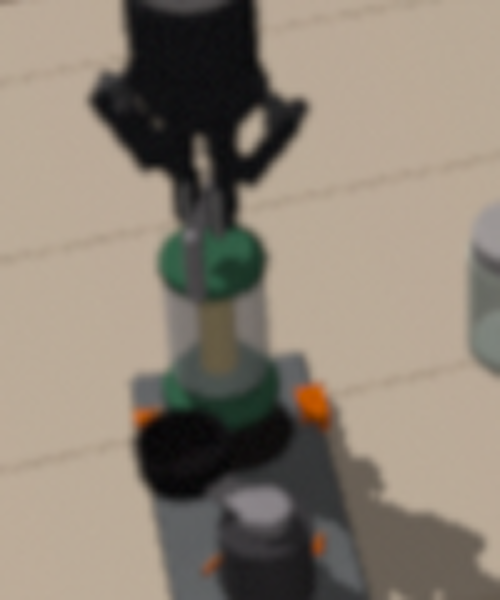

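The lamp hangs free and upright (foot at crop 220,390; 5.3 N). I'll raise and carry it.

Request:
arm_command(series=[0, 0, -18, 0.2, 0, 0, 0, 0, 0, -22, 0.2, 0, 0, 0, 0, 0, -22, 0.2, 0, 0, 0, -8, 6, -14, 0, 0, 0, 0, -16, 10, -4, 0, 0, 0, 0])

```text
time: 15.78
position: [539.7, 134.6, 299.9]
ee_rot: [[0.515, 0.857, -0.017], [0.857, -0.515, 0.007], [-0.003, -0.018, -1.0]]
contact_force: [0.4, -0.1, -4.8]
gripper_width: 10.2
```

```bash
python3 - <<'E'
from h import *
s=st()
plan([(516,-291,300,-31.3)],0,step=33)
E
```

```text
t 15.78 p [539.7 134.6 299.9] yang -31.0 tilt [-0.017  0.007] F [ 0.4 -0.1 -4.8] w 10.2 q [0.18 0.01 1.21 0.01 1.94 0.72]
[-29, 15, 0, -0.1, 0, 0, 0, -29, 16, 0, -0.1, 0, 0, 0, -29, 15, -1, 0, 0, 0.1, 0, -29, 15, 0, -0.1, 0.1, 0, 0, -29, 16, 0, -0.1, 0, 0, 0, -29, 15, 0, -0.1, 0, 0, 0, -29, 15, 0, -0.1, 0, 0.1, 0, -29, 16, 0, 0, 0, 0, 0, -29, 15, 0, -0.1, 0, 0, 0, -29, 15, 0, -0.1, 0, 0, 0]
[-29, 16, 0, -0.1, 0, 0.1, 0, -29, 15, 0, -0.1, 0.1, 0, 0, -29, 16, 0, 0, 0, 0, 0]
```

Request:
arm_command(series=[-27, 14, 0, -0.3, 0, 0, 0, -29, 16, 0, -0.3, 0, 0, 0, -29, 15, 0, -0.3, 0, 0, 0, -29, 15, 0, -0.1, 0, 0, 0, -29, 16, 0, -0.1, 0, 0, 0, -29, 15, 0, -0.1, 0, 0, 0, -29, 15, 0, 0, 0, 0, 0, -29, 16, 0, 0, 0, 0, 0, -29, 15, 0, 0, 0, 0, 0, -29, 15, 0, 0, 0, 0, 0])

```text
time: 16.62
position: [521.6, -200.1, 300.4]
ee_rot: [[0.506, 0.862, 0.002], [0.862, -0.506, -0.001], [-0.0, 0.002, -1.0]]
contact_force: [0.6, 1.2, -4.3]
gripper_width: 10.0
```

```bash
python3 - <<'E'
from h import *
s=st()
plan([(516,-291,270,-31.3)],0,step=30)
E
```

```text
t 16.62 p [ 521.6 -200.1  300.4] yang -30.4 tilt [ 0.002 -0.001] F [ 0.6  1.2 -4.3] w 10.0 q [-0.43 -0.    1.22 -0.    1.92  0.1 ]
[-20, 10, 8, 0, 0, 0.2, 0, -21, 11, 7, 0.1, 0, 0.2, 0, -20, 10, 8, 0, 0, 0.3, 0, -20, 11, 7, 0, 0, 0.2, 0]
```

Request:
arm_command(series=[-21, 11, 10, 0, 0, 0.2, 0, -21, 11, 16, 0.1, 0, 0.2, 0, -18, 9, 20, 0, 0, 0.2, 0, -10, 5, 22, 0, 0, 0.2, 0, -2, 1, 20, 0, 0, 0, 0, 0, 0, 15, 0, 0, 0, 0, 0, 0, 8, 0, 0, 0, 0, 0, 0, 2, 0, 0, 0, 0])

```text
time: 17.28
position: [512.8, -294.9, 180.4]
ee_rot: [[0.529, 0.848, -0.003], [0.848, -0.529, -0.002], [-0.003, -0.002, -1.0]]
contact_force: [-0.2, 0.9, -4.3]
gripper_width: 10.5
```

```bash
python3 - <<'E'
from h import *
from plant import *
s=st()
plan([(516,-291,165,-31.3,2)],0)
f=grab_frame("side"); g=grab_frame("top"); crop(f,(260,380,200,320),"pics/s16.png",5);crop(g,(320,440,180,300),"pics/t16.png",5)
pickle.dump((g,f),open("f2.pkl","wb"))
E
```

```text
t 17.28 p [ 512.8 -294.9  180.4] yang -32.0 tilt [-0.003 -0.002] F [-0.2  0.9 -4.3] w 10.5 q [-0.58  0.07  1.36 -0.    1.72 -0.02]
[3, 0, 8, -0.1, 0.1, -0.3, 0, 2, 1, 7, 0, 0.1, -0.4, 0]
```

View pics/s16.png

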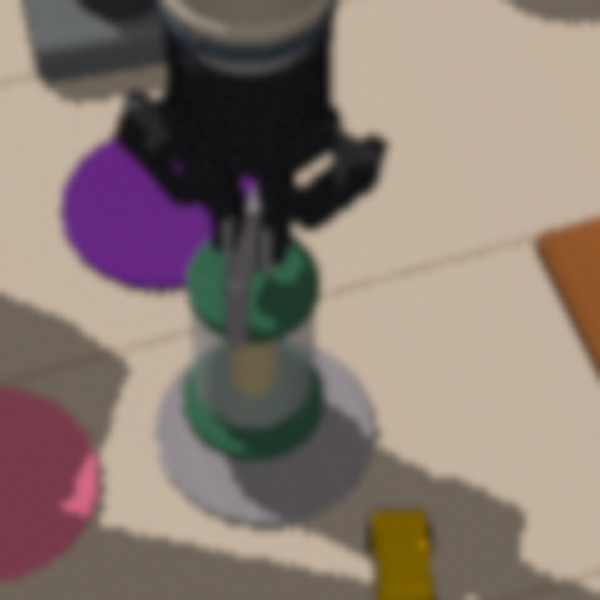

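View pics/t16.png

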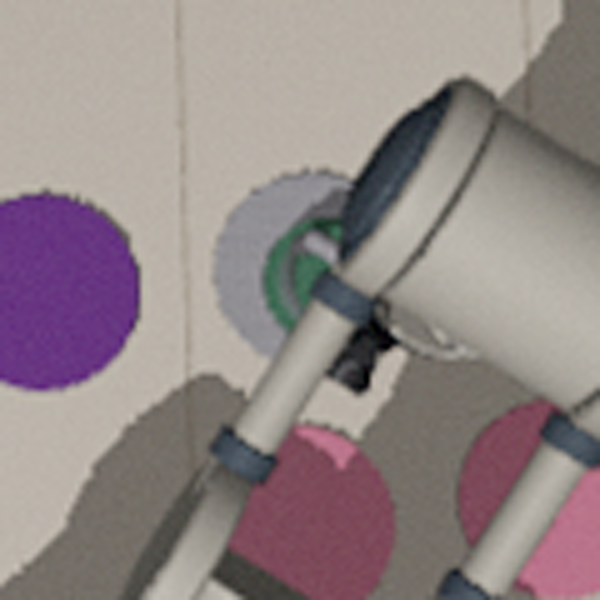

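```bash
python3 - <<'E'
from h import *
g,f=pickle.load(open("f2.pkl","rb"))
img=cv2.resize(f["color"][200:320,260:380,::-1],None,fx=5,fy=5,interpolation=cv2.INTER_CUBIC)
def ring(c,z,r,col):
    for a in np.arange(0,6.28,0.15):
        q=(proj(f,(c[0]+r*np.cos(a),c[1]+r*np.sin(a),z))-[260,200])*5
        cv2.circle(img,(int(q[0]),int(q[1])),1,col,-1)
ring((516,-291),6,60,(0,0,255)); ring((512.8,-294.9),38.5,38,(255,0,255)); ring((512.8,-294.9),46.5,38,(0,255,255)); ring((512.8,-294.9),150,34,(255,255,0))
cv2.imwrite("pics/ov2.png",img)
E
```

```text
(no output)
```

View pics/ov2.png

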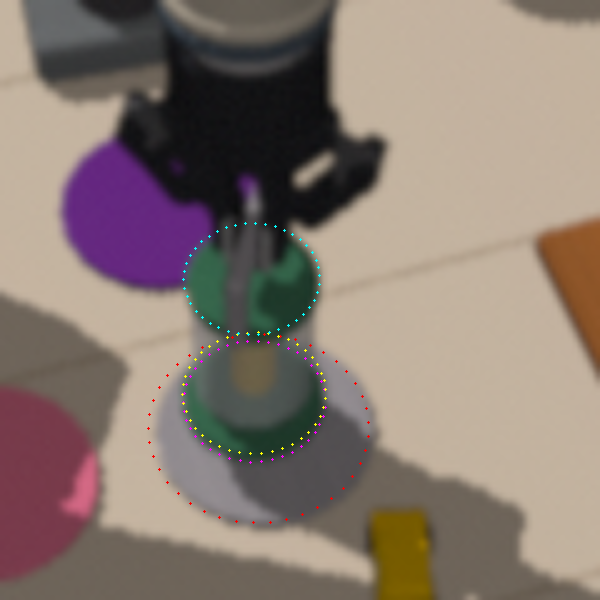

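The overlay puts the foot over the coaster within a few mm, and the margin is 22 mm. I'll lower it.

Request:
arm_command(series=[3, 1, 6, -0.1, 0.1, 0, 0, 2, 1, 7, 0, 0.1, 0, 0, 0, 0, 6, 0, 0, 0, 0, 0, 0, 4, 0, 0, 0, 0, 0, 0, 1, 0, 0, 0, 0])

```text
time: 17.8
position: [520.8, -291.0, 162.0]
ee_rot: [[0.527, 0.85, 0.01], [0.85, -0.527, -0.005], [0.001, 0.011, -1.0]]
contact_force: [0.5, 0.2, -6.1]
gripper_width: 10.3
```

```bash
python3 - <<'E'
from h import *
s=st()
E
```

```text
t 17.80 p [ 520.8 -291.   162. ] yang -31.8 tilt [ 0.01  -0.005] F [ 0.5  0.2 -6.1] w 10.3 q [-0.57  0.07  1.39  0.    1.67 -0.01]
```

Request:
arm_command(series=[-2, -2, 4, 0, 0, 0, 0, -1, -1, 4, 0, 0, 0, 0, 0, 0, 2.5, 0, 0, 0, 0, 0, 0, 2, 0, 0, 0, 0])

```text
time: 18.13
position: [516.5, -292.1, 149.0]
ee_rot: [[0.527, 0.85, 0.011], [0.85, -0.526, -0.006], [0.001, 0.012, -1.0]]
contact_force: [0.0, -0.6, -4.6]
gripper_width: 9.9
```

```bash
python3 - <<'E'
from h import *
s=st()
E
```

```text
t 18.13 p [ 516.5 -292.1  149. ] yang -31.8 tilt [ 0.011 -0.006] F [ 0.  -0.6 -4.6] w 9.9 q [-0.57  0.06  1.42  0.    1.65 -0.02]
```

Near contact; creeping.

Request:
arm_command(series=[0, 0, 1, 0, 0, 0, 0, 0, 0, 1, 0, 0, 0, 0])

```text
time: 18.3
position: [516.7, -292.9, 148.2]
ee_rot: [[0.527, 0.85, 0.013], [0.85, -0.527, -0.008], [-0.0, 0.015, -1.0]]
contact_force: [-1.0, -0.3, 1.3]
gripper_width: 10.2
```

Request:
arm_command(series=[0, 0, 0.5, 0.2, 0, 0, 0])

```text
time: 18.38
position: [516.8, -293.1, 148.3]
ee_rot: [[0.527, 0.85, 0.011], [0.85, -0.527, -0.007], [-0.0, 0.012, -1.0]]
contact_force: [-0.3, 0.1, -3.5]
gripper_width: 10.5
```

```bash
python3 - <<'E'
from h import *
from plant import *
s=st()
f=grab_frame("side"); crop(f,(260,380,200,320),"pics/s17.png",5)
E
```

```text
t 18.38 p [ 516.8 -293.1  148.3] yang -31.8 tilt [ 0.011 -0.007] F [-0.3  0.1 -3.5] w 10.5 q [-0.57  0.06  1.42  0.    1.65 -0.02]
```

View pics/s17.png

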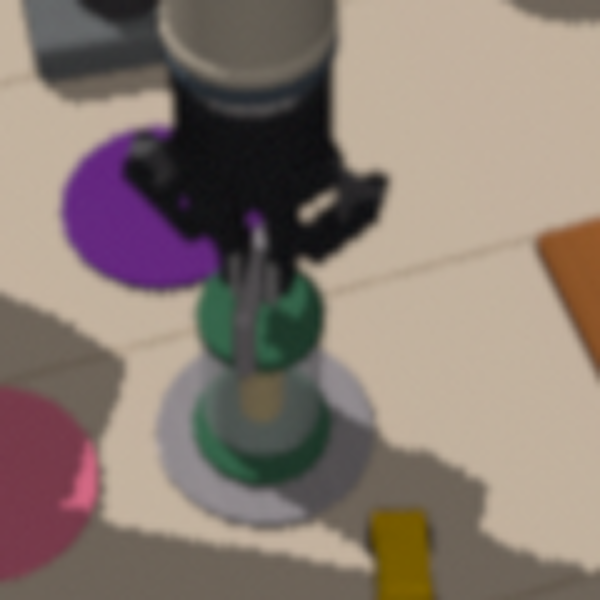

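Request:
arm_command(series=[0, 0, 1, 0.1, 0, 0, 0, 0, 0, 1, 0, 0, 0, 0])

```text
time: 18.6
position: [517.0, -293.5, 148.2]
ee_rot: [[0.527, 0.85, 0.01], [0.85, -0.527, -0.007], [-0.0, 0.012, -1.0]]
contact_force: [-1.9, 0.2, 3.1]
gripper_width: 10.3
```

The force now pushes up with no further travel, so the lamp is resting. Release.

Request:
arm_command(series=[0, 0, 0, 0, 0, 0, 1, 0, 0, 0, 0, 0, 0, 1, 0, 0, 0, 0, 0, 0, 1, 0, 0, 0, 0, 0, 0, 1, 0, 0, 0, 0, 0, 0, 1, 0, 0, 0, 0, 0, 0, 1])

```text
time: 19.1
position: [518.5, -293.6, 149.8]
ee_rot: [[0.527, 0.85, 0.014], [0.85, -0.527, -0.008], [0.001, 0.017, -1.0]]
contact_force: [0.4, 0.1, 0.6]
gripper_width: 81.0
```

```bash
python3 - <<'E'
from h import *
from plant import *
s=st()
plan([(517,-293,175,-31.8,3)],1)
f=grab_frame("side"); crop(f,(260,380,200,320),"pics/s18.png",5)
E
```

```text
t 19.10 p [ 518.5 -293.6  149.8] yang -31.8 tilt [ 0.014 -0.008] F [0.4 0.1 0.6] w 81.0 q [-0.57  0.07  1.42  0.    1.64 -0.02]
[0, 0, -8, 0.3, 0, 0, 1, 0, -1, -9, 0.3, 0, 0, 1, 0, 0, -8, 0.4, 0, 0, 1]
```

View pics/s18.png

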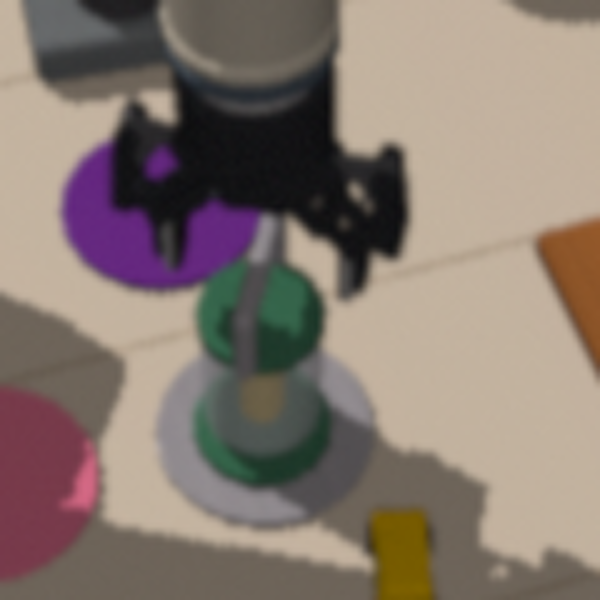

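The jaws are clear of the bar and the lamp stands at crop (262,440). I'll rise and step back.

Request:
arm_command(series=[0, 0, -8, 0.2, 0, 0, 1, 0, 0, -14, 0.2, 0, 0, 1, 0, 0, -25, 0.2, 0, 0, 1, 0, 0, -35, 0, 0, 0, 1, 0, 0, -35, 0, 0, 0, 1, 10, -20, -10, 0, 0, 0, 1, 20, -30, 0, 0, 0, 0, 1, 20, -30, 0, 0, 0, 0, 1, 20, -25, 0, 0, 0, 0, 1, 5, -5, 0, 0, 0, 0, 1])

```text
time: 19.98
position: [461.3, -169.5, 285.7]
ee_rot: [[0.531, 0.847, 0.004], [0.847, -0.531, -0.0], [0.002, 0.003, -1.0]]
contact_force: [-0.6, -0.3, 0.5]
gripper_width: 85.3
```

Request:
arm_command(series=[20, -20, 0, 0, 0, 0, 1, 30, -25, 0, 0, 0, 0, 1, 30, -20, 0, 0, 0, 0, 1, 30, -10, 0, 0, 0, 0, 1, 15, -5, 0, 0, 0, 0, 1, 5, 0, 0, 0, 0, 0, 1, 0, 0, 0, 0, 0, 0, 1])

```text
time: 20.57
position: [461.7, -10.3, 291.1]
ee_rot: [[0.531, 0.847, 0.012], [0.848, -0.531, -0.003], [0.004, 0.011, -1.0]]
contact_force: [0.3, -0.6, -0.5]
gripper_width: 85.7
```

```bash
python3 - <<'E'
from h import *
from plant import *
s=st()
f=grab_frame("side"); g=grab_frame("top"); cv2.imwrite("pics/s19.png",f["color"][:,:,::-1]); 
crop(g,(180,440,120,310),"pics/t19.png",3); crop(f,(260,400,220,330),"pics/s19c.png",5)
for t in ["bowl","jar","bookend"]: print(t,[(d["extent"],round(d["confidence"],2)) for d in search_frame(t,g)][:1])
print(proj(g,(517,-293,6)),proj(g,(517,-293,118)))
E
```

```text
t 20.57 p [461.7 -10.3 291.1] yang -32.1 tilt [ 0.012 -0.003] F [ 0.3 -0.6 -0.5] w 85.7 q [-0.09 -0.27  1.48 -0.    1.92  0.46]
bowl [([273.9, 144.5, 43.4, 38.6], 0.71)]
jar [([208.7, 154.0, 26.4, 25.8], 0.73)]
bookend [([377.1, 153.9, 42.0, 39.9], 0.9)]
[383.22872271 233.63080634] [389.49988542 232.81192147]
```

View pics/t19.png

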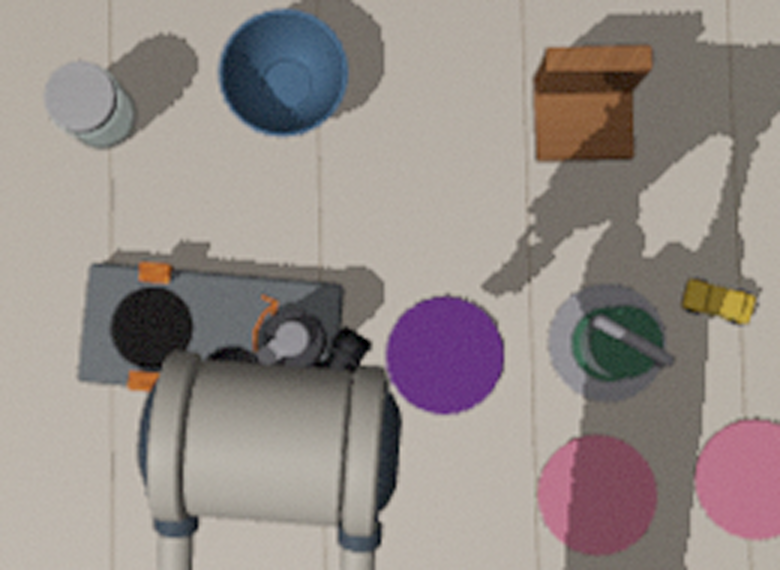

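View pics/s19c.png

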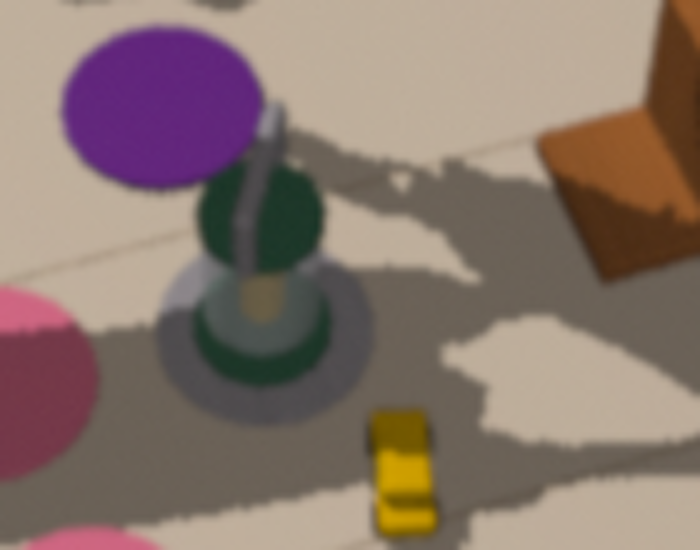

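Top view: the lamp's foot lies wholly inside the coaster (crop 608,343), and the car is on its wheels clear of it (718,302). Bowl, jar and bookend are where they were, and the arm is clear.

```bash
python3 -c "
from plant import *
print(job_done())"
```

```text
the job is handed in; nothing more can be done
None
```

The job is done and handed in at about 21 s of the 72 s allowed.

**What I did**
- I lifted the toy car off the steel coaster and stood it on the open table beside it.
- I wound the crank clockwise about 1.4 turns. I stopped when the push force fell from about 5 N to nearly 0 and the catches sprang outward in the pictures.
- I lifted the lamp by its handle, with a reading of about 5 N of weight. I lowered it onto the coaster until the force pushed back, let go, and backed the arm off.

**Last checks**
- **Lamp:** both views show it upright with its whole foot inside the coaster.
- **Car:** it stands on its wheels, clear of the coaster.
- **Bowl, jar and bookend:** the detected positions are within 2 pixels of the first picture.
- **Arm:** it is clear of everything, with a force reading near zero.

**What disagreed**
- The side camera read about 3 mm off the top camera in x. Compared with the lamp's 22 mm margin on the coaster, this did not matter.
- The force reading swung during winding, so I judged the release from the catches as well as from the force.
- The gripper read narrower than the listed sizes: 29 mm on the 34 mm car and 10 mm on the 12 mm bar. Both grips held.

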